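# Take the pile of hand-unit parts apart and load each into its own station

## Robot

A 7-joint arm with a two-finger parallel gripper is mounted at the origin on a cart in front of the work surface, level with it; the furniture and walls round the work are solid. World frame = base frame: x ahead of the robot, y to its left, z up, the work surface at z = 0. Lengths are in m, angles in rad, forces in N, time in s.
With the tool pointing down it reaches from about 0.4 to 0.9 m from the base axis. Payload 5.5 kg.
Tool frame: the origin (TCP) lies on the front face of the gripper's body, between the roots of the fingers; the fingertips stand 73 mm ahead of it and the grasp point (between the pads) lies 54 mm ahead of it; z points along the fingers, y is the line along which they close (so a half turn about z gives the same grasp; the last joint's range is limited). The gripper opens to 85 mm and grips with 20 to 120 N. Pads are 22 mm wide; open, the fingers measure 114 mm over their backs; the gripper's body (76 mm by 85 mm) begins 54 mm behind the grasp point. The pads swing forward as they close: fully open they stand 13 mm farther back than shut.
Start: joints at [-0.94, 0.501, -0.427, 1.55, 0.221, 1.138, -0.21], TCP at [0.234, 0.607, 0.304] pointing down, gripper open.
Joint ranges: [-2.88, 2.88], [-0.31, 2.03], [-1.54, 1.56], [0.2, 2.42], [-1.41, 4.55], [0.19, 2.02], [-2.57, 2.57]. Speed limits (rad/s): [2.57, 2.57, 3.14, 3.14, 3.14, 3.14, 3.14].

## Interface

Orientations are given as a rotation vector (axis times angle).
In Python, from rig import manip gives the robot as it stands.
- The arm moves only by the tool apply_moves, never from a script. Its argument "plan" is a list of rows, each a list of 4 numbers: the shift along the tool's x, y, z in normalised numbers (1 is 30 cm), then the turn about the tool's z in a scale on which 1.0 is 60 degrees. A call has 1 to 8 rows; each row is the pose to reach, as a shift and turn from the pose commanded when the call began, along the tool's axes at that moment; what a row does not reach only later rows make up. A row lasts 1/12 s, in which the tool goes at most 41.7 mm and 7.16 degrees, less where a joint would pass 70% of its speed; a pose out of reach is approached as far as the arm can. No shift or turn number may pass 1 either way. A call with a gripper value outside its range is refused whole. "claw" is the closure, from 0 (fully open) to 1 (shut), set as the call begins (left out, the last holds). The fingers move at their own pace and stop on an object; the grip force is fixed at half the most. Time passes only in rows, so rows that repeat a pose let the fingers close. It gives the time, the measured TCP pose, the force, the opening and the grip force at its end, in the units of the state.
- manip.observe(): the state, without advancing time (a new reading comes with each control period).
- manip.grab_frame(name): name is "scene" or "top" or "wrist"; returns the picture (384x512x3 uint8, red, green, blue); there is no depth.
- manip.camera_info(name): a dict with "mtx" (3x3 intrinsics, pixels), "R" (3x3) and "t" (3): a world point X has camera coordinates R X + t. Camera axes: x right, y down, z forward; pixel columns grow to the right and rows downward; lengths in m; the calibration is good to about 2 mm. A picture is of the moment at which its call begins: read the wrist's pose just before it. camera_info takes no time and is no camera call; for the wrist camera it gives the pose at the moment of the call.
- manip.close_job(): hands the job in; it is judged then, once.
Trained networks look in the newest picture that a camera, given by its name, has taken for a name from the list of things; names that differ only in an ending like _2 or _b are one class to them, and where a whole thing is asked for, a point or a joint stands for the part that bears it (a point fixed in the world has none). Each returns a list of dicts, best first, with "score" (0 to 1); they miss things now and then, are a little off and sometimes report something else, mostly with a low value. They report only what shows in the picture. A call takes as long as a camera call. They do not tell look-alikes from the thing itself.
- manip.recognise(query, camera): "xyz" ([x, y, z] in m, in the coordinates of the camera as it stood for that picture, good to about 4 mm: the middle of the surface that is visible of it).
The state is a dict: "time": time; "joint_pos": joint angles; "qvel": joint speeds; "effort": joint torques, N m; "ee_pos": TCP position; "tcp_rot": TCP orientation; "force": force on the tool from outside, world axes, zero at the start; "moment": the same for the moment, N m; "finger_gap": opening from 0.0 (shut) to 1.0 (fully open); "finger_force": force on a finger pad.
Only numpy, scipy, OpenCV 4.12 (cv2) and the standard library are available. Lean on these libraries where they do the work, as an engineer would, in place of code of your own. Each camera call takes 0.05 s, during which the arm holds its last target. There are 200 camera calls.

## Task

The parts of a dismantled hand unit lie in a pile on the grey block. Take the pile apart and load each part into its own station: the pale green key cap goes in the cream tub, the blue battery pack flat in the black charging cradle with its leads towards the green terminal block, the short circuit board flat on its supports between the pins of the white nest and the long circuit board flat on its supports between the pins of the yellow nest. Set the boards and the pack down rather than dropping them, do not push the multimeter or the loupe about, and let go of everything.

Things in the scene. Friction and masses are not known exactly. Their poses are not given: they have to be found in the camera images.
- key_cap: pale sage-green round push-button cap, 24 mm wide (27 mm at its flange), 9 mm high, 12 g, on top of the pile (underside about 43 mm above the desk). Origin: centre of its underside.
- blue_pack: flat blue battery pack, body 50 x 34 x 9 mm, 60 g, with thin leads at one end; below the cap, lying across the short board. Origin: on the underside, 7 mm inside the lead end: the body spans x -43 to +7 mm (middle x = -18), y +-17 mm; +x points out along the leads, which reach x = +43 mm and catch on nothing. Grip across the 34 mm.
- short_board: shorter green circuit board, 70 x 45 mm, 30 g, below the pack, lying across the long board. 2 mm thick; a 20 x 30 mm area of parts in its middle rises to 8.5 mm and carries the pack. Origin: centre of underside, y along its length. Grip across the 45 mm near the middle, fingertips 2 to 4 mm below its underside: only 6.5 mm are free above the long board.
- long_board: longer green circuit board, 82 x 48 mm, 30 g, lowest in the pile. 2 mm thick; a 20 x 30 mm area of parts in its middle rises to 8.5 mm and carries the short board. Origin: centre of underside, y along its length. It lies 17 mm above the desk on a fixed grey block with a black top, 34 mm wide and 74 mm long, so each long side overhangs 7 mm. Grip across the 48 mm near the middle.
- long_nest: Yellow test nest, fixed: plate 82 x 125 x 4 mm, two black support bars, eight black cone-topped pins (8 mm thick, 23 mm high; at y=+-50, x=+-14 and x=+-33, y=+-33). Origin: centre of underside, y along length. Its board lies on the bars, board origin 14 mm above nest origin, y along y or reversed, 5 mm play to pins. Fingers fit between the pins at mid-length.
- short_nest: White plastic test nest, fixed: plate 79 x 113 x 4 mm, two black support bars, eight blue cone-topped pins (8 mm thick, 23 mm high; at y=+-44, x=+-12.5 and x=+-31.5, y=+-27). Origin: centre of underside, y along length. Its board lies on the bars, board origin 14 mm above nest origin, y along y or reversed, 5 mm play to pins. Fingers fit between the pins at mid-length.
- cradle: Black charging cradle, fixed: base 102 x 66 x 6 mm, two ribs, eight grey cone-topped pins (8 mm thick, 23 mm high; at x=-40 and 4, y=+-26; x=-52, y=+-10; x=16, y=+-13) and a green terminal block at the +x end. Origin: on the underside, 14 mm below the place of the pack's origin; the pack lies on the ribs, its x (leads) along cradle x, 5 mm play to the pins.
- cream_tub: round open cream small-parts tub, loose, 150 g, 58 mm wide at the rim, about 46 mm inside at the bottom, 31 mm high, floor 2 mm thick. Origin: centre of its underside. Too narrow for most fingers: let the cap go just above the rim and it falls in.
- multimeter: bystander: dark multimeter, 142 x 75 x 45 mm, lying on its back. Origin: centre of its underside, x along its length.
- loupe: bystander: black eye loupe on its wide end, 40 mm wide, 32 mm high. Origin: centre of its underside.
Mind the look-alikes: they are no part of the job. There is more than one size of the key_cap; the one meant has the size given above.

How it is judged:
By the outcome, as a careful person would: the job done as asked, in the order asked, and still so for the second after the job is handed in, with the robot touching nothing.
It also fails if it takes over 99 s, if anything falls off the work surface, if the arm or the gripper's body presses on something with over 40 N, if the wrist force passes 120 N, or if a joint passes its speed limit or range.

## Working session

There is one attempt and no reset: what is moved stays moved. The work goes in short steps, Python scripts to look and compute and a tool call to move; the robot and the scene stay as the last step left them, time stands still between calls to the robot, and variables do not carry over. Pictures are saved under pics/ and viewed, at most 14 in all, crops included, and the job is handed in when it is done.

Besides the shell and the picture viewer there is one more tool, called after "Call:" by a JSON object that holds its "method" and its "body". apply_moves: Moves the arm, as the interface text tells. Its arguments: {"type":"object","properties":{"plan":{"type":"array","items":{"type":"array","items":{"type":"number"}}},"claw":{"type":"number"}},"required":["plan"]}

```bash
ls; mkdir -p pics; cat > h.py <<'E'
import numpy as np, cv2
from rig import manip
from scipy.spatial.transform import Rotation as Ro
def shot(c,fn=None):
    ci=manip.camera_info(c); im=np.array(manip.grab_frame(c))
    if fn: cv2.imwrite('pics/'+fn,im[:,:,::-1])
    return im,ci
def world(p,ci): return np.array(ci['R']).T@(np.array(p)-np.array(ci['t']))
def proj(X,ci):
    c=np.array(ci['R'])@np.array(X)+np.array(ci['t']); u=np.array(ci['mtx'])@c; return u[:2]/u[2]
def ray(u,v,z,ci):
    R=np.array(ci['R']);t=np.array(ci['t']);o=-R.T@t
    d=R.T@np.linalg.inv(np.array(ci['mtx']))@np.array([u,v,1.]); return o+d*(z-o[2])/d[2]
def tool():
    s=manip.observe(); return np.array(s['ee_pos']),Ro.from_rotvec(s['tcp_rot']).as_matrix(),s
E
python3 - <<'E'
from h import *
np.set_printoptions(precision=3,suppress=True)
p,R,s=tool();print(p,R,s['time'],s['finger_gap'])
ims=[]
for c in ['top','scene']:
    im,ci=shot(c,c+'0.png'); ims.append(im)
    print(c,ci['R'],ci['t'],ci['mtx'])
    for n in ['key_cap','blue_pack','short_board','long_board','long_nest','short_nest','cradle','cream_tub','multimeter','loupe']:
        for d in manip.recognise(n,c)[:4]:
            w=world(d['xyz'],ci);print(c,n,round(d['score'],2),w,proj(w,ci).round())
E
```

```text
pics
[0.234 0.606 0.303] [[-0.933  0.36  -0.001]
 [ 0.36   0.933 -0.002]
 [ 0.    -0.002 -1.   ]] 0.0 0.998383821907668
top [[ 0.105 -0.994 -0.004]
 [-0.973 -0.102 -0.208]
 [ 0.206  0.025 -0.978]] [-0.164  0.576  0.989] [[446.502   0.    256.585]
 [  0.    446.502 188.898]
 [  0.      0.      1.   ]]
top key_cap 0.72 [ 0.746 -0.335  0.014] [355. 142.]
top key_cap 0.44 [ 0.426 -0.069  0.013] [235. 259.]
top blue_pack 0.58 [ 0.553 -0.232  0.044] [310. 211.]
top short_board 0.51 [ 0.566 -0.241  0.028] [313. 207.]
top long_board 0.71 [ 0.55  -0.26   0.023] [320. 215.]
top long_nest 0.56 [ 0.549 -0.037  0.009] [228. 207.]
top long_nest 0.29 [0.563 0.138 0.011] [158. 194.]
top short_nest 0.96 [ 0.686 -0.165  0.006] [285. 159.]
top cradle 0.57 [0.683 0.038 0.006] [205. 152.]
top cream_tub 0.58 [0.564 0.14  0.008] [158. 194.]
top multimeter 0.63 [ 0.598 -0.378  0.033] [371. 200.]
top loupe 0.77 [ 0.44  -0.387  0.032] [371. 266.]
scene [[-0.083  0.997  0.   ]
 [ 0.871  0.073 -0.487]
 [-0.485 -0.04  -0.874]] [ 0.176 -0.48   1.462] [[374.181   0.    259.036]
 [  0.    374.181 191.361]
 [  0.      0.      1.   ]]
scene key_cap 0.44 [ 0.436 -0.071  0.009] [279. 158.]
scene blue_pack 0.58 [ 0.56  -0.23   0.042] [227. 182.]
scene short_board 0.5 [ 0.574 -0.241  0.026] [223. 188.]
scene long_board 0.59 [ 0.558 -0.214  0.019] [232. 185.]
scene long_nest 0.91 [ 0.554 -0.035  0.005] [289. 191.]
scene long_nest 0.44 [0.688 0.042 0.009] [312. 231.]
scene short_nest 0.72 [ 0.693 -0.165  0.005] [244. 227.]
scene cradle 0.65 [0.688 0.043 0.011] [313. 230.]
scene cream_tub 0.53 [0.552 0.139 0.014] [344. 192.]
scene multimeter 0.73 [ 0.619 -0.377  0.037] [177. 196.]
scene loupe 0.59 [ 0.454 -0.391  0.031] [182. 152.]
scene loupe 0.22 [ 0.696 -0.162  0.005] [245. 228.]
```

View pics/top0.png

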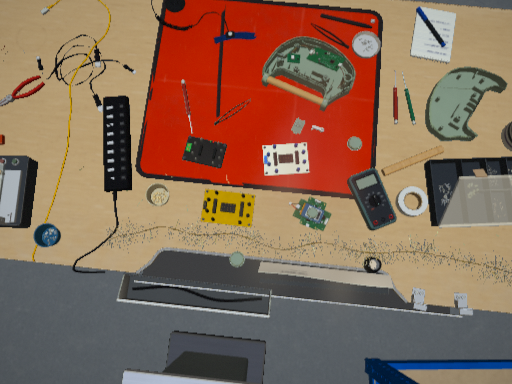

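View pics/scene0.png

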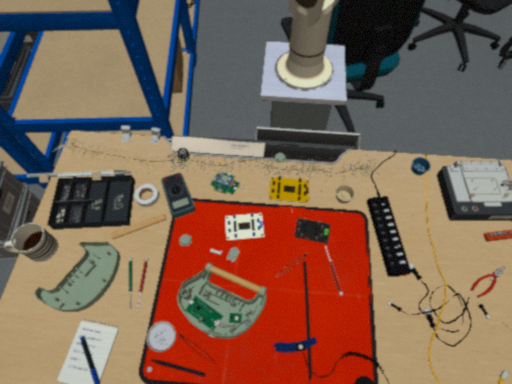

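Top view: the pile is at (312,212), with the cap apparently on top. Cap look-alikes are pale green discs at (235,259) and (355,142), plus the one on the pile at about (314,213). By the description I choose the one on the pile. The stations are yellow (228,208), white (286,159), black (205,152) and tub (158,195). I'll check a close crop.

```bash
python3 - <<'E'
from h import *
im=cv2.imread('pics/top0.png')
a=cv2.resize(im[188:238,285:345],(400,333),interpolation=3)
b=cv2.resize(im[185:231,195:261],(400,279),interpolation=3)
c=cv2.resize(im[130:180,175:235],(400,300),interpolation=3)[:267]
d=cv2.resize(im[135:183,255:318],(400,300),interpolation=3)
out=np.zeros((600,800,3),np.uint8)
out[:300,:400]=cv2.resize(a,(400,300));out[:279,400:]=b;out[300:567,:400]=c;out[300:,400:]=d
cv2.imwrite('pics/crop1.png',out)
ci=manip.camera_info('wrist');R=np.array(ci['R']);t=np.array(ci['t']);p,Rt,s=tool()
np.set_printoptions(precision=3,suppress=True)
print('cam in tool',Rt.T@(-R.T@t-p),'\n',Rt.T@R.T,ci['mtx'])
# shift from present pose to (0.50,-0.235,0.32) in tool mm
print(Rt.T@(np.array([.56,-.235,.303])-p)*1000)
E
```

```text
cam in tool [ 0.075  0.    -0.07 ] 
 [[ 0.001 -0.955 -0.296]
 [ 1.     0.001 -0.   ]
 [ 0.001 -0.296  0.955]] [[287.248   0.    253.901]
 [  0.    287.248 190.692]
 [  0.      0.      1.   ]]
[-607.029 -667.977    0.858]
```

View pics/crop1.png

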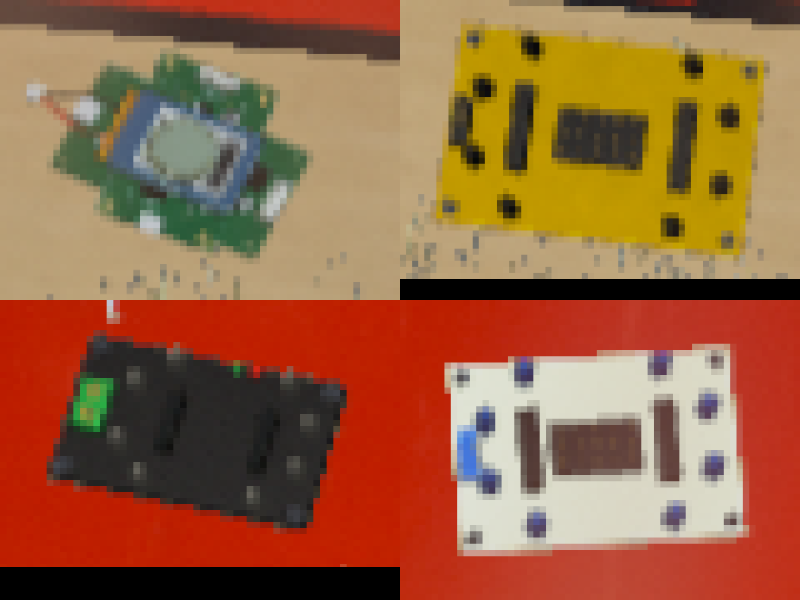

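The crop shows the round pale cap on the blue pack, with the leads to the upper left; this is the chosen cap. Next I fly the wrist camera over the stations.

The manual's scale: shifts go in shares of 30 cm and turns go in shares of 60 degrees. Converting my numbers, -250 mm / 300 = -0.8333, -212 mm / 300 = -0.7067.

Call:
{"method": "apply_moves", "body": {"plan": [[-0.1033,-0.0867,0,0],[-0.2067,-0.1767,0,0],[-0.3133,-0.2667,0,0],[-0.4167,-0.3533,0,0],[-0.52,-0.44,0,0],[-0.6267,-0.53,0,0],[-0.73,-0.62,0,0],[-0.8333,-0.7067,0,0]], "claw": 0}}

```text
time: 1.77
ee_pos: [0.3914, 0.3168, 0.3042]
tcp_rot: [0.574, 3.088, 0.001]
force: [1.7, 0.1, -1.0]
finger_gap: 0.995
finger_force: 0.0
```

Converted, -250 mm / 300 = -0.8333, -219 mm / 300 = -0.73.

Call:
{"method": "apply_moves", "body": {"plan": [[-0.1033,-0.0867,0,0],[-0.2067,-0.1767,0,0],[-0.3133,-0.2667,0,0],[-0.4167,-0.3533,0,0],[-0.52,-0.44,0,0],[-0.6267,-0.53,0,0],[-0.73,-0.62,0,0],[-0.8333,-0.7067,0,0]]}}

```text
time: 2.43
ee_pos: [0.5485, 0.029, 0.3043]
tcp_rot: [0.575, 3.088, 0.0]
force: [0.7, 1.0, -0.3]
finger_gap: 0.997
finger_force: 0.0
```

Converted, -52 mm / 300 = -0.1733, -45 mm / 300 = -0.15.

Call:
{"method": "apply_moves", "body": {"plan": [[-0.0867,-0.0733,0,0],[-0.1733,-0.15,0,0],[-0.1733,-0.15,0,0],[-0.1733,-0.15,0,0]]}}

```text
time: 2.77
ee_pos: [0.5806, -0.0325, 0.3036]
tcp_rot: [-0.582, -3.087, 0.001]
force: [-0.5, -0.3, 0.1]
finger_gap: 1.004
finger_force: 0.0
```

```bash
python3 - <<'E'
from h import *
np.set_printoptions(precision=3,suppress=True)
p,R,s=tool();print(p,R,s['time'],s['finger_gap'])
im,ci=shot('wrist','w1.png')
for n in ['key_cap','blue_pack','short_board','long_board','long_nest','short_nest','cradle','cream_tub']:
    for d in manip.recognise(n,'wrist')[:2]:
        w=world(d['xyz'],ci);print(n,round(d['score'],2),w,proj(w,ci).round())
im=cv2.imread('pics/w1.png');cv2.imwrite('pics/w1b.png',cv2.resize(im,(800,600),interpolation=3))
E
```

```text
[ 0.581 -0.032  0.304] [[-0.931  0.364 -0.   ]
 [ 0.364  0.931 -0.001]
 [-0.    -0.001 -1.   ]] 2.7667 1.0044286740104809
key_cap 0.94 [ 0.551 -0.233  0.049] [ 90. 206.]
key_cap 0.86 [ 0.43  -0.074  0.01 ] [173.  57.]
blue_pack 0.65 [ 0.553 -0.223  0.041] [101. 203.]
blue_pack 0.17 [ 0.546 -0.033  0.005] [244. 137.]
short_board 0.73 [ 0.536 -0.242  0.026] [ 87. 192.]
long_board 0.67 [ 0.555 -0.213  0.021] [117. 196.]
long_nest 0.76 [ 0.547 -0.031  0.005] [245. 137.]
short_nest 0.82 [ 0.685 -0.155  0.009] [201. 260.]
cradle 0.62 [0.681 0.045 0.009] [334. 210.]
cradle 0.26 [ 0.536 -0.242  0.029] [ 87. 193.]
```

View pics/w1b.png

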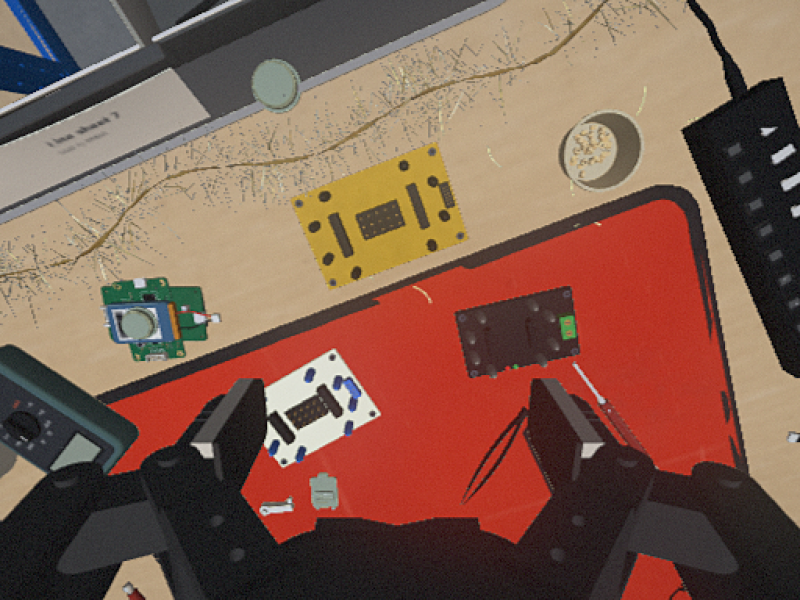

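The view shows the pile at about (140,322), the yellow nest (380,215), white nest (315,408), cradle (518,332, terminal at right) and tub (600,150). Next: a close look at the pile.

Converted, -197 mm / 300 = -0.6567, 104 mm / 300 = 0.3467.

Call:
{"method": "apply_moves", "body": {"plan": [[-0.0267,-0.11,0.0333,0],[-0.0533,-0.22,0.0833,0],[-0.08,-0.33,0.15,0],[-0.1067,-0.44,0.2167,0],[-0.1333,-0.55,0.2833,0],[-0.1567,-0.6567,0.3467,0],[-0.1567,-0.6567,0.3467,0],[-0.1567,-0.6567,0.3467,0]]}}

```text
time: 3.88
ee_pos: [0.5513, -0.2329, 0.1983]
tcp_rot: [-0.582, -3.084, 0.001]
force: [0.2, 0.4, 0.3]
finger_gap: 1.002
finger_force: 0.0
```

```bash
python3 - <<'E'
from h import *
np.set_printoptions(precision=3,suppress=True)
p,R,s=tool();print(p,R,s['time'],s['force'])
im,ci=shot('wrist','w2.png')
for n in ['key_cap','blue_pack','short_board','long_board']:
    for d in manip.recognise(n,'wrist')[:2]:
        w=world(d['xyz'],ci);print(n,round(d['score'],2),w,proj(w,ci).round())
im=cv2.imread('pics/w2.png');cv2.imwrite('pics/w2b.png',cv2.resize(im[50:290,100:420],(800,600),interpolation=3))
E
```

```text
[ 0.551 -0.233  0.198] [[-0.931  0.364 -0.003]
 [ 0.364  0.931 -0.   ]
 [ 0.003 -0.001 -1.   ]] 3.8833 [0.208 0.407 0.269]
key_cap 0.94 [ 0.547 -0.233  0.051] [251. 196.]
blue_pack 0.55 [ 0.551 -0.232  0.041] [255. 196.]
short_board 0.84 [ 0.537 -0.244  0.025] [236. 181.]
```

View pics/w2b.png

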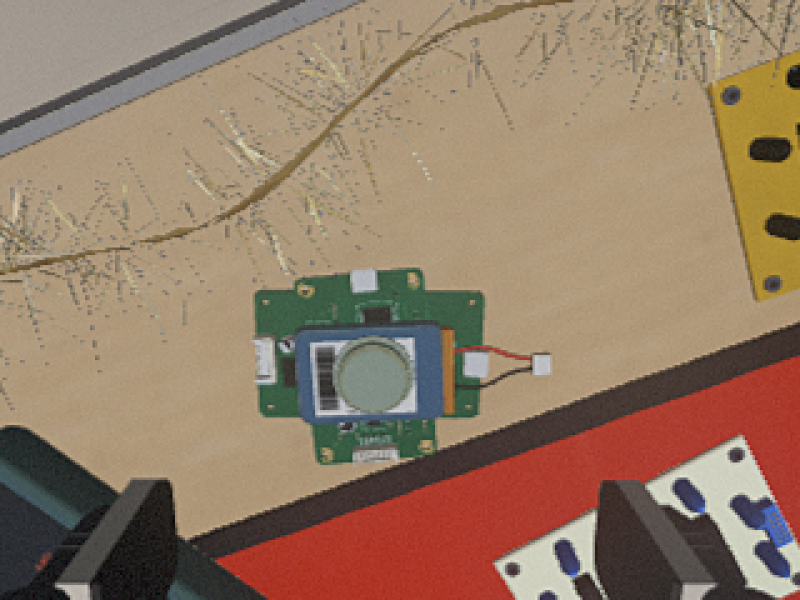

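The cap is centred at crop (373,372), i.e. pixel (249,199). The pack, leads right, spans crop x 298–455; the short board is vertical and the long board horizontal. Everything is aligned with the tool axes.

```bash
cat >> h.py <<'E'
def rel(X,z=None):
    p,R,s=tool(); X=np.array(X,float); return (R.T@(X-p)*1000).round(1)
E
python3 - <<'E'
from h import *
np.set_printoptions(precision=4,suppress=True)
ci=manip.camera_info('wrist')
f=lambda x,y,z:ray(100+x/2.5,50+y/2.5,z,ci)
cap=f(373,372,.052);print('cap',cap,rel(cap))
for n,c,z in [('pack',[(298,325),(455,330),(453,418),(302,420)],.043),('long',[(255,291),(484,293),(481,416),(260,417)],.019),('short',[(308,272),(422,268),(437,462),(318,463)],.0275)]:
    P=np.array([rel(f(*q,z)) for q in c]);print(n,P[:,:2].tolist(),P.mean(0))
E
```

```text
cap [ 0.5528 -0.2315  0.052 ] [  0.5  -3.6 148.8]
pack [[13.7, -28.3], [12.1, 23.3], [-19.2, 23.6], [-19.9, -28.1]] [ -3.325  -2.375 157.825]
long [[19.8, -46.2], [19.1, 35.7], [-28.3, 36.6], [-28.7, -46.9]] [ -4.525  -5.2   181.8  ]
short [[28.4, -26.1], [29.8, 12.9], [-43.3, 19.7], [-43.7, -24.6]] [ -7.2    -4.525 173.325]
```

Converted, 81 mm / 300 = 0.27, 80 mm / 300 = 0.2667.

Call:
{"method": "apply_moves", "body": {"plan": [[0,-0.0133,0.0833,0],[0,-0.0133,0.1667,0],[0,-0.0133,0.2,0],[0,-0.0133,0.2267,0],[0,-0.0133,0.2467,0],[0,-0.0133,0.2667,0],[0,-0.0133,0.27,0],[0,-0.0133,0.27,0]], "claw": 0.5}}

```text
time: 4.8
ee_pos: [0.5521, -0.2339, 0.1192]
tcp_rot: [0.574, 3.088, 0.0]
force: [-0.2, 0.8, -0.0]
finger_gap: 0.5
finger_force: 0.0
```

Call:
{"method": "apply_moves", "body": {"plan": [[0,0,0,0],[0,0,0,0],[0,0,0,0],[0,0,0,0],[0,0,0,0],[0,0,0,0]], "claw": 1}}

```text
time: 5.3
ee_pos: [0.5523, -0.2344, 0.12]
tcp_rot: [0.574, 3.087, -0.001]
force: [-1.1, 0.4, 5.6]
finger_gap: 0.207
finger_force: 58.5
```

```bash
python3 - <<'E'
from h import *
im,ci=shot('wrist','w3.png')
im=cv2.imread('pics/w3.png');cv2.imwrite('pics/w3b.png',cv2.resize(im[140:380,100:420],(800,600),interpolation=3))
for X in [(0,0,.073),(0,.012,.073),(0,-.012,.073)]:
    p,R,s=tool();u=proj(p+R@np.array(X),ci);print(((u-[100,140])*2.5).round())
E
```

```text
[383. 260.]
[438. 260.]
[329. 260.]
```

View pics/w3b.png

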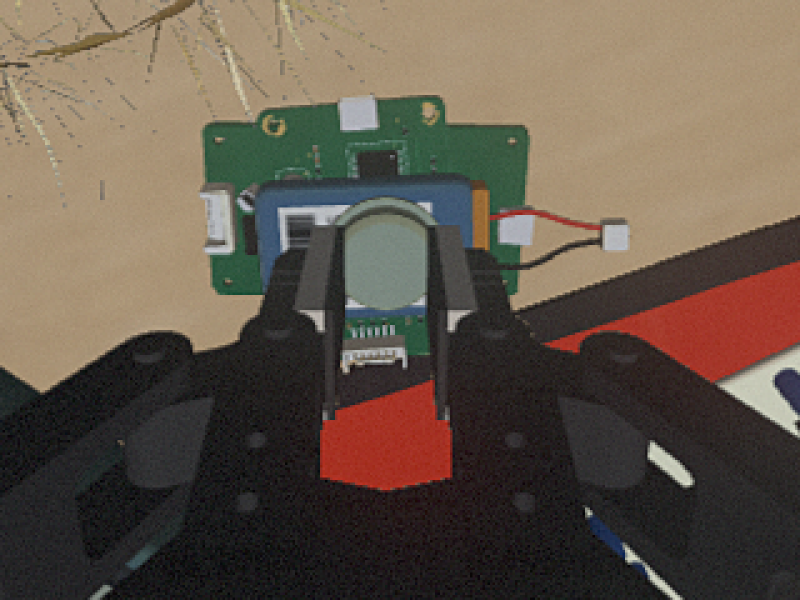

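The cap is centred between the pads (crop 388,255) and held. Lift it and carry it toward the tub.

Call:
{"method": "apply_moves", "body": {"plan": [[0,0,-0.05,0],[0,0,-0.1333,0],[0.0333,0.0867,-0.2333,0],[0.0767,0.2067,-0.2667,0],[0.12,0.3267,-0.2667,0],[0.1667,0.4467,-0.2667,0],[0.2133,0.5667,-0.2667,0],[0.2567,0.6867,-0.2667,0]]}}

```text
time: 6.02
ee_pos: [0.5536, -0.0124, 0.1992]
tcp_rot: [0.575, 3.088, 0.0]
force: [0.7, -0.8, -0.5]
finger_gap: 0.209
finger_force: 58.2
```

Converted, 143 mm / 300 = 0.4767, 108 mm / 300 = 0.36.

Call:
{"method": "apply_moves", "body": {"plan": [[0.0467,0.12,0,0],[0.0933,0.24,0,0],[0.14,0.36,0,0],[0.1867,0.4767,0,0],[0.1867,0.4767,0,0],[0.1867,0.4767,0,0]]}}

```text
time: 6.52
ee_pos: [0.5525, 0.1434, 0.199]
tcp_rot: [-0.564, -3.09, -0.003]
force: [-0.9, -1.5, -0.2]
finger_gap: 0.208
finger_force: 58.2
```

```bash
python3 - <<'E'
from h import *
np.set_printoptions(precision=3,suppress=True)
p,R,s=tool();print(p,s['time'],s['finger_gap'])
im,ci=shot('wrist','w4.png')
for d in manip.recognise('cream_tub','wrist')[:2]:
        w=world(d['xyz'],ci);print(round(d['score'],2),w,proj(w,ci).round())
im=cv2.imread('pics/w4.png');cv2.imwrite('pics/w4b.png',cv2.resize(im,(800,600),interpolation=3))
E
```

```text
[0.552 0.143 0.199] 6.5167 0.20810837651733646
0.81 [0.563 0.134 0.008] [248. 198.]
```

View pics/w4b.png

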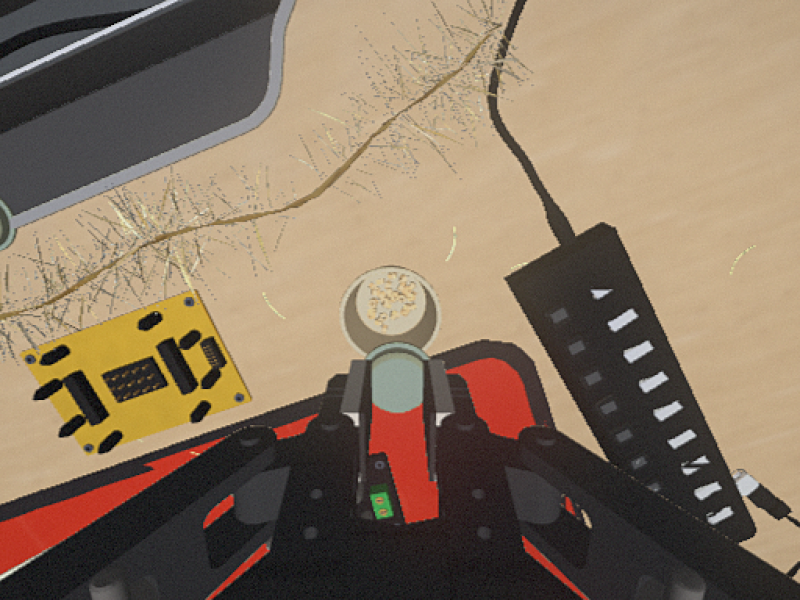

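Tub rim is at (391,314), i.e. pixel (250,201); the cap is in the grip.

```bash
python3 - <<'E'
from h import *
ci=manip.camera_info('wrist')
print(rel(ray(250.2,201,.031,ci)),tool()[0])
E
```

```text
[ -8.   -3.  167.8] [0.5530348  0.13879944 0.19875544]
```

Converted, 88 mm / 300 = 0.2933, 82 mm / 300 = 0.2733.

Call:
{"method": "apply_moves", "body": {"plan": [[-0.0233,0,0.0833,0],[-0.0233,0,0.1667,0],[-0.0233,0,0.2333,0],[-0.0233,0,0.2733,0],[-0.0233,0,0.2933,0],[-0.0233,0,0.2933,0],[-0.0233,0,0.2933,0]]}}

```text
time: 7.2
ee_pos: [0.5601, 0.1363, 0.1113]
tcp_rot: [0.576, 3.088, 0.0]
force: [0.7, 0.6, -0.3]
finger_gap: 0.206
finger_force: 58.2
```

```bash
python3 - <<'E'
from h import *
p,R,s=tool();print(p,s['force'])
im,ci=shot('wrist','w5.png')
im=cv2.imread('pics/w5.png');cv2.imwrite('pics/w5b.png',cv2.resize(im[140:380,100:420],(640,480),interpolation=3))
E
```

```text
[0.56011721 0.13633384 0.11133386] [ 0.65854223  0.58148818 -0.30616962]
```

View pics/w5b.png

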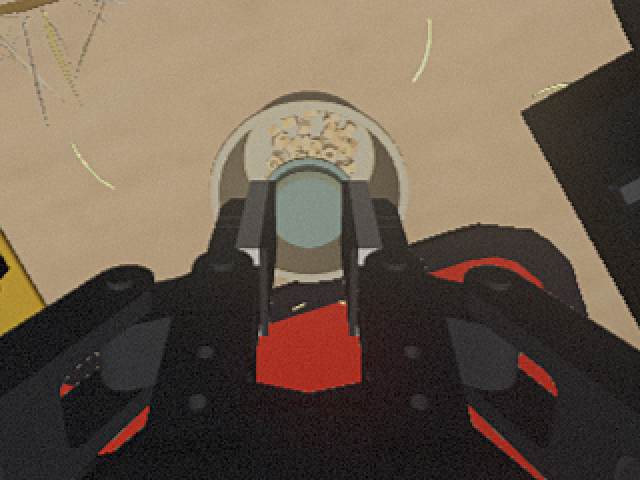

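Cap (308,208) is within the rim circle (centre 311,190). Release.

Converted, -90 mm / 300 = -0.3, -75 mm / 300 = -0.25.

Call:
{"method": "apply_moves", "body": {"plan": [[0.0067,0,0,0],[0.0067,0,0,0],[0.0067,0,0,0],[0.0067,0,-0.0333,0],[0.0067,0,-0.1333,0],[0.0067,0,-0.25,0],[0.0067,0,-0.3,0],[0.0067,0,-0.3,0]], "claw": 0}}

```text
time: 7.92
ee_pos: [0.5606, 0.1385, 0.2064]
tcp_rot: [0.573, 3.081, 0.006]
force: [-0.0, -0.1, -0.4]
finger_gap: 1.002
finger_force: 0.0
```

Converted, -147 mm / 300 = -0.49, -111 mm / 300 = -0.37.

Call:
{"method": "apply_moves", "body": {"plan": [[-0.1233,-0.04,-0.0167,0],[-0.2467,-0.08,-0.0333,0],[-0.37,-0.12,-0.0333,0],[-0.49,-0.1567,-0.0333,0],[-0.49,-0.1567,-0.0333,0],[-0.49,-0.1567,-0.0333,0],[-0.49,-0.1567,-0.0333,0]]}}

```text
time: 8.5
ee_pos: [0.6772, 0.0413, 0.2101]
tcp_rot: [-0.574, -3.087, -0.0]
force: [-0.0, -0.2, -0.2]
finger_gap: 1.004
finger_force: 0.0
```

```bash
python3 - <<'E'
from h import *
np.set_printoptions(precision=3,suppress=True)
p,R,s=tool();print(p,s['time'])
im,ci=shot('wrist','w6.png');np.savez('w6.npz',R=ci['R'],t=ci['t'],mtx=ci['mtx'])
for n in ['cradle','key_cap']:
  for d in manip.recognise(n,'wrist')[:3]:
    w=world(d['xyz'],ci);print(n,round(d['score'],2),w,proj(w,ci).round())
im=cv2.imread('pics/w6.png');cv2.imwrite('pics/w6b.png',cv2.convertScaleAbs(cv2.resize(im[50:290,120:440],(800,600),interpolation=3),alpha=1.8))
E
```

```text
[0.677 0.041 0.21 ] 8.5
cradle 0.64 [0.685 0.045 0.009] [260. 188.]
key_cap 0.66 [0.56  0.136 0.007] [308.  17.]
key_cap 0.59 [0.569 0.138 0.009] [315.  28.]
```

View pics/w6b.png

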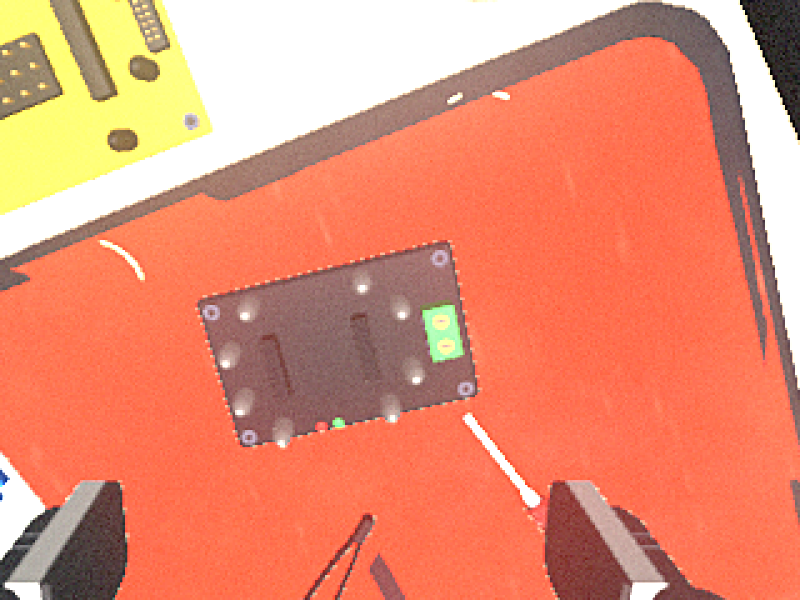

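```bash
cat >> h.py <<'E'
def fit(px,local,z,ci):
    """px (full-image) of points at height z with local xy mm -> world origin, yaw, rms mm"""
    W=np.array([ray(u,v,z,ci)[:2] for u,v in px]); L=np.array(local,float)/1000
    A=np.c_[W-W.mean(0),np.zeros(len(W))];B=np.c_[L-L.mean(0),np.zeros(len(L))]
    yaw=np.arctan2((B[:,0]*A[:,1]-B[:,1]*A[:,0]).sum(),(B*A).sum())
    Q=np.array([[np.cos(yaw),-np.sin(yaw)],[np.sin(yaw),np.cos(yaw)]])
    o=W.mean(0)-Q@L.mean(0); r=(W-o-L@Q.T)*1000
    return o,yaw,r.round(1).tolist()
E
python3 - <<'E'
from h import *
np.set_printoptions(precision=4,suppress=True)
ci=dict(np.load('w6.npz'))
px=[(246,315),(362,287),(402,313),(416,378),(392,418),(283,440),(240,410),(226,361)]
L=[(-40,26),(4,26),(16,13),(16,-13),(4,-26),(-40,-26),(-52,-10),(-52,10)]
o,yaw,r=fit([(120+x/2.5,50+y/2.5) for x,y in px],L,.023,ci);print('cradle',o,yaw,r)
Q=lambda a:np.array([np.cos(a),np.sin(a)])
print('body mid',o-.018*Q(yaw))
p,R,s=tool();print(p,'q',s['joint_pos'],'tool y yaw',np.arctan2(R[1,1],R[0,1]),'x yaw',np.arctan2(R[1,0],R[0,0]))
# pack from w2 pose
print('go over pile',rel([.555,-.230,.2]))
E
```

```text
cradle [0.6871 0.0508] 1.4371934228924883 [[0.2, -0.1], [-0.1, -0.1], [-0.2, 0.1], [-0.1, 0.1], [0.7, -0.3], [-0.0, 0.6], [-0.1, -0.3], [-0.3, -0.1]]
body mid [0.6847 0.033 ]
[0.677  0.0429 0.2108] q [-0.0432  0.6094 -0.0854  1.5573  0.0577  0.9782  1.0599] tool y yaw 1.2055043597642499 x yaw 2.7763013402451215
go over pile [  16.5 -298.5   10.7]
```

Cradle fit is excellent (under 1 mm residual). Now go back over the pile, turning a quarter turn for the pack.

Converted, -298 mm / 300 = -0.9933, -261 mm / 300 = -0.87, -0.24 rad / 1.0472 = -0.2292.

Call:
{"method": "apply_moves", "body": {"plan": [[0.0067,-0.1233,0,-0.1146],[0.0133,-0.2467,0,-0.2292],[0.02,-0.3733,0,-0.3438],[0.0267,-0.4967,0,-0.4584],[0.0333,-0.62,0,-0.573],[0.04,-0.7467,0,-0.6875],[0.0467,-0.87,0,-0.8021],[0.0533,-0.9933,0,-0.9167]]}}

```text
time: 9.32
ee_pos: [0.555, -0.2314, 0.2114]
tcp_rot: [-0.929, 3.001, -0.0]
force: [1.2, -0.9, 0.2]
finger_gap: 1.0
finger_force: 0.0
```

Converted, 10 mm / 300 = 0.0333, 5 mm / 300 = 0.0167, -0.61 rad / 1.0472 = -0.5825.

Call:
{"method": "apply_moves", "body": {"plan": [[0,0,0.0167,-0.1146],[0,0,0.0333,-0.2292],[0,0,0.0333,-0.3438],[0,0,0.0333,-0.4584],[0,0,0.0333,-0.573],[0,0,0.0333,-0.5825],[0,0,0.0333,-0.5825],[0,0,0.0333,-0.5825]]}}

```text
time: 9.98
ee_pos: [0.5555, -0.2307, 0.2003]
tcp_rot: [-1.774, 2.591, 0.004]
force: [-0.7, 0.2, -0.3]
finger_gap: 0.998
finger_force: 0.0
```

```bash
python3 - <<'E'
from h import *
np.set_printoptions(precision=4,suppress=True)
p,R,s=tool();print(p,R,s['time'],s['joint_pos'])
im,ci=shot('wrist','w7.png');np.savez('w7.npz',R=ci['R'],t=ci['t'],mtx=ci['mtx'])
im=cv2.imread('pics/w7.png');cv2.imwrite('pics/w7b.png',cv2.resize(im[110:260,150:350],(800,600),interpolation=3))
E
```

```text
[ 0.5555 -0.2307  0.2003] [[-0.3617 -0.9323 -0.0004]
 [-0.9323  0.3617  0.0029]
 [-0.0025  0.0015 -1.    ]] 9.9833 [ 1.0617  0.7395 -1.0144  1.749   0.708   1.0686  2.5705]
```

View pics/w7b.png

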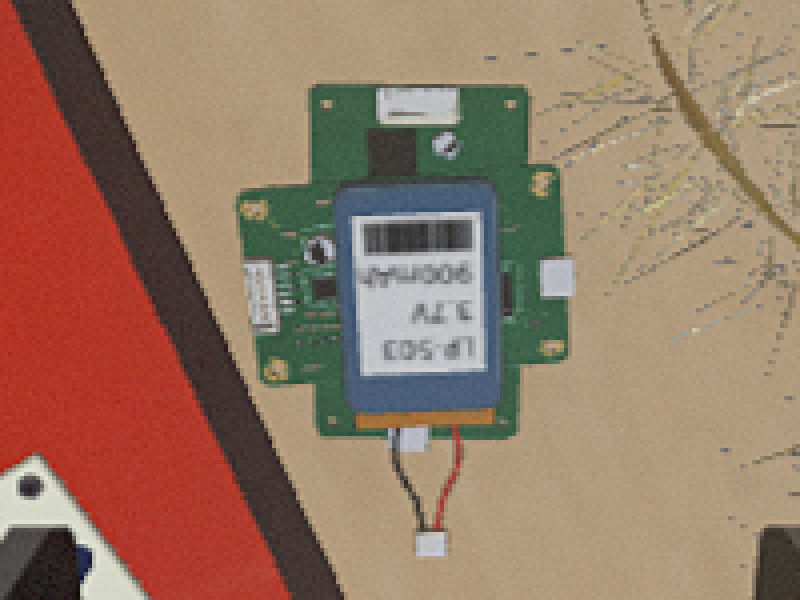

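The picture shows the pack centred at crop (422,304) with its leads pointing down. The short board is rotated about -4° and the long board is square. Joint 7 sits at its limit, so I turn the other way (half turn) to get the same grasp.

Converted, 0.96 rad / 1.0472 = 0.9167.

Call:
{"method": "apply_moves", "body": {"plan": [[0,0,0,0.1146],[0,0,0,0.2292],[0,0,0,0.3438],[0,0,0,0.4584],[0,0,0,0.573],[0,0,0,0.6875],[0,0,0,0.8021],[0,0,0,0.9167]]}}

```text
time: 10.7
ee_pos: [0.5563, -0.2307, 0.2018]
tcp_rot: [-0.37, 3.12, -0.004]
force: [-0.0, 0.9, -0.1]
finger_gap: 1.001
finger_force: 0.0
```

Converted, 0.96 rad / 1.0472 = 0.9167.

Call:
{"method": "apply_moves", "body": {"plan": [[0,0,0,0.1146],[0,0,0,0.2292],[0,0,0,0.3438],[0,0,0,0.4584],[0,0,0,0.573],[0,0,0,0.6875],[0,0,0,0.8021],[0,0,0,0.9167]]}}

```text
time: 11.37
ee_pos: [0.5565, -0.2307, 0.2024]
tcp_rot: [1.112, 2.935, -0.003]
force: [-0.5, -1.2, 0.3]
finger_gap: 0.998
finger_force: 0.0
```

Converted, 0.96 rad / 1.0472 = 0.9167.

Call:
{"method": "apply_moves", "body": {"plan": [[0,0,0,0.1146],[0,0,0,0.2292],[0,0,0,0.3438],[0,0,0,0.4584],[0,0,0,0.573],[0,0,0,0.6875],[0,0,0,0.8021],[0,0,0,0.9167]]}}

```text
time: 12.03
ee_pos: [0.5567, -0.2307, 0.2027]
tcp_rot: [2.341, 2.089, 0.001]
force: [0.1, -0.6, 0.7]
finger_gap: 1.004
finger_force: 0.0
```

Converted, 0.26 rad / 1.0472 = 0.2483.

Call:
{"method": "apply_moves", "body": {"plan": [[0,0,0,0.1146],[0,0,0,0.2292],[0,0,0,0.2483],[0,0,0,0.2483],[0,0,0,0.2483],[0,0,0,0.2483]]}}

```text
time: 12.53
ee_pos: [0.5562, -0.2311, 0.2015]
tcp_rot: [2.586, 1.782, 0.001]
force: [-0.3, -0.5, 0.5]
finger_gap: 0.998
finger_force: 0.0
```

```bash
python3 - <<'E'
from h import *
np.set_printoptions(precision=4,suppress=True)
p,R,s=tool();print(p,R,s['time'],s['joint_pos'])
ci=dict(np.load('w7.npz'))
f=lambda x,y,z:ray(150+x/4,110+y/4,z,ci)
for n,c,z in [('pack',[(340,184),(496,181),(497,422),(356,427)],.043),('long',[(312,86),(527,90),(518,438),(315,436)],.019),('short',[(238,190),(563,165),(570,360),(262,383)],.0275)]:
    P=np.array([f(*q,z) for q in c])[:,:2];a,b,c_,d=P
    m1=(b-a)+(c_-d);m2=(d-a)+(c_-b)
    print(n,P.mean(0),'yaw across',np.arctan2(m1[1],m1[0]),'yaw down',np.arctan2(m2[1],m2[0]),np.linalg.norm(m1)/2,np.linalg.norm(m2)/2, rel([*P.mean(0),z]))
print('tool yaws x,y',np.arctan2(R[1,0],R[0,0]),np.arctan2(R[1,1],R[0,1]))
im,ci=shot('wrist','w8.png');np.savez('w8.npz',R=ci['R'],t=ci['t'],mtx=ci['mtx'])
im=cv2.imread('pics/w8.png');cv2.imwrite('pics/w8b.png',cv2.resize(im[110:260,150:350],(800,600),interpolation=3))
E
```

```text
[ 0.5562 -0.2311  0.2015] [[ 0.3564  0.9343  0.0009]
 [ 0.9343 -0.3564 -0.0007]
 [-0.0003  0.0011 -1.    ]] 12.5333 [ 0.5874  0.5178 -0.3129  1.7641  0.1979  0.8895 -0.1765]
pack [ 0.5515 -0.2376] yaw across 2.8002676592894895 yaw down 1.2365498738328802 0.030575603726520795 0.05202441565910291 [ -7.7  -2.2 158.5]
long [ 0.5517 -0.2394] yaw across 2.757260192081605 yaw down 1.193443164854759 0.04711539870530493 0.08118894836582512 [ -9.3  -1.4 182.5]
short [ 0.5535 -0.2409] yaw across 2.8498999209566462 yaw down 1.2765272347866983 0.06930737090550532 0.04394201961891201 [-10.1   0.8 174. ]
tool yaws x,y 1.2064042804884794 -0.36439172266762215
```

View pics/w8b.png

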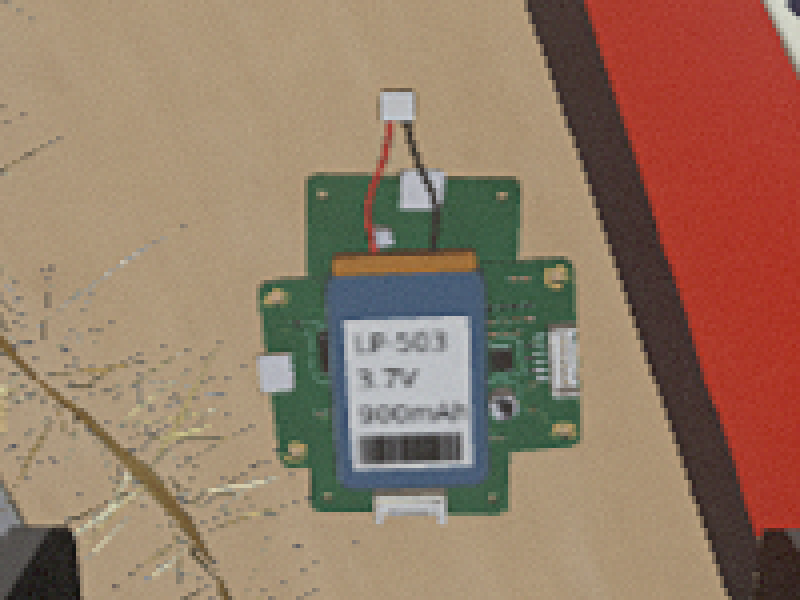

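Now the pack is seen with leads up, corners about (333,252)–(486,486) in the crop.

```bash
python3 - <<'E'
from h import *
np.set_printoptions(precision=4,suppress=True)
ci=dict(np.load('w8.npz'))
f=lambda x,y,z:ray(150+x/4,110+y/4,z,ci)
for n,c,z in [('pack',[(333,253),(476,250),(486,484),(340,488)],.043),('long',[(306,174),(521,178),(508,515),(313,512)],.019),('short',[(261,283),(572,259),(579,441),(283,466)],.0275)]:
    P=np.array([f(*q,z) for q in c])[:,:2];a,b,c_,d=P
    m1=(b-a)+(c_-d);m2=(a-d)+(b-c_)
    print(n,P.mean(0),'yaw across',np.arctan2(m1[1],m1[0]),'yaw up',np.arctan2(m2[1],m2[0]), rel([*P.mean(0),z]))
print(tool()[0])
E
```

```text
pack [ 0.5534 -0.2364] yaw across -0.33836888743702154 yaw up 1.2392657106242435 [ -5.8  -0.8 158.3]
long [ 0.5526 -0.2401] yaw across -0.38215554699519305 yaw up 1.1975202791732174 [ -9.5  -0.2 182.3]
short [ 0.555 -0.241] yaw across -0.2788139868352222 yaw up 1.2836922213240824 [ -9.5   2.4 173.8]
[ 0.5561 -0.2312  0.2013]
```

Converted, 95 mm / 300 = 0.3167, 93 mm / 300 = 0.31, -0.03 rad / 1.0472 = -0.0286.

Call:
{"method": "apply_moves", "body": {"plan": [[-0.01,-0.0033,0.0833,-0.0286],[-0.0233,-0.0033,0.1667,-0.0286],[-0.0233,-0.0033,0.2333,-0.0286],[-0.0233,-0.0033,0.2667,-0.0286],[-0.0233,-0.0033,0.2933,-0.0286],[-0.0233,-0.0033,0.31,-0.0286],[-0.0233,-0.0033,0.3167,-0.0286],[-0.0233,-0.0033,0.3167,-0.0286]], "claw": 0.45}}

```text
time: 13.25
ee_pos: [0.5529, -0.2375, 0.1062]
tcp_rot: [2.562, 1.818, 0.001]
force: [0.5, 0.4, 0.2]
finger_gap: 0.551
finger_force: 0.0
```

Call:
{"method": "apply_moves", "body": {"plan": [[0,0,0,0],[0,0,0,0],[0,0,0,0],[0,0,0,0],[0,0,0,0],[0,0,0,0]], "claw": 1}}

```text
time: 13.75
ee_pos: [0.5535, -0.2378, 0.1071]
tcp_rot: [2.561, 1.816, 0.002]
force: [-0.4, 0.1, 6.7]
finger_gap: 0.372
finger_force: 60.2
```

Converted, -75 mm / 300 = -0.25, -60 mm / 300 = -0.2.

Call:
{"method": "apply_moves", "body": {"plan": [[0,0,-0.0133,0],[0,0,-0.0333,0],[0,0,-0.0667,0],[0,0,-0.1333,0],[0,0,-0.2,0],[0,0,-0.25,0],[0,0,-0.25,0]]}}

```text
time: 14.33
ee_pos: [0.5546, -0.2383, 0.1851]
tcp_rot: [2.558, 1.814, 0.005]
force: [0.7, -0.2, -1.0]
finger_gap: 0.377
finger_force: 59.6
```

```bash
python3 - <<'E'
from h import *
np.set_printoptions(precision=4,suppress=True)
p,R,s=tool();print(p,s['time'],s['finger_gap'],s['force'])
im,ci=shot('wrist','w9.png');np.savez('w9.npz',R=ci['R'],t=ci['t'],mtx=ci['mtx'])
im=cv2.imread('pics/w9.png');cv2.imwrite('pics/w9b.png',cv2.resize(im[110:335,100:400],(800,600),interpolation=3))
yaw=np.arctan2(R[1,0],R[0,0]);o=np.array([.6871,.0508]);cy=1.4372
print('pack tgt mid rel',rel([*(o-.018*np.array([np.cos(cy),np.sin(cy)])),p[2]]),'turn',-(cy-yaw))
u=proj(p+R@np.array([0,0,.0735]),ci);print('tip px crop',(u-[100,110])*8/3)
E
```

```text
[ 0.5546 -0.2383  0.1851] 14.3333 0.37740519462551225 [ 0.7374 -0.1949 -0.9651]
pack tgt mid rel [299.1  33.9  -1.7] turn -0.2034585330364791
tip px crop [408.0101 358.9305]
```

View pics/w9b.png

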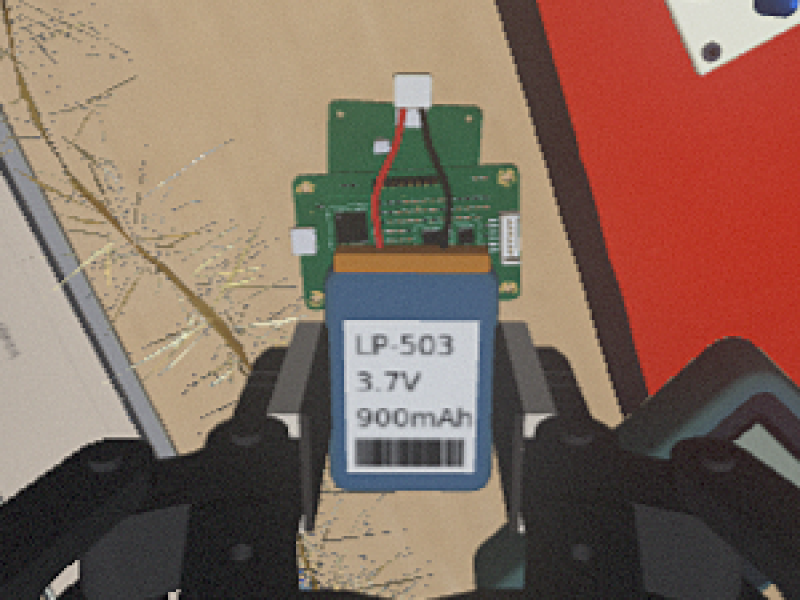

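The pack is held level, corners (332,252)–(490,489) in the crop. I work out its offset in the tool.

```bash
python3 - <<'E'
from h import *
np.set_printoptions(precision=4,suppress=True)
ci=dict(np.load('w9.npz'));p=np.array([.5546,-.2383,.1851]);R=tool()[1]
P=np.array([R.T@(ray(100+x*3/8,110+y*3/8,.121,ci)-p)*1000 for x,y in [(332,252),(492,250),(490,488),(334,490)]])
print(P,P.mean(0))
p,R,s=tool();c=P.mean(0)/1000;yaw=np.arctan2(R[1,0],R[0,0]);cy=1.4372;o=np.array([.6871,.0508])
m=o-.018*np.array([np.cos(cy),np.sin(cy)])
Q=np.array([[np.cos(cy),np.sin(cy)],[np.sin(cy),-np.cos(cy)]])
t=m-Q@c[:2];print('tcp target',t,rel([*t,p[2]]),-(cy-yaw),p)
print('white nest look',rel([.685,-.16,.2]),s['joint_pos'][6])
E
```

```text
[[ 27.1445 -13.96    64.0276]
 [ 27.4878  15.78    64.1593]
 [-24.6231  17.0499  64.1863]
 [-24.9702 -15.096   64.044 ]] [ 1.2597  0.9435 64.1043]
tcp target [0.6836 0.0318] [297.7  33.2   0. ] -0.20355753176328872 [ 0.5538 -0.2381  0.1833]
white nest look [117.1  98.1 -16.3] -0.14942012598442095
```

Converted, 298 mm / 300 = 0.9933, 260 mm / 300 = 0.8667, -0.204 rad / 1.0472 = -0.1948.

Call:
{"method": "apply_moves", "body": {"plan": [[0.1233,0.0133,0,-0.0286],[0.2467,0.0267,0,-0.0573],[0.3733,0.04,0,-0.0859],[0.4967,0.0567,0,-0.1146],[0.62,0.07,0,-0.1432],[0.7433,0.0833,0,-0.1719],[0.8667,0.0967,0,-0.1948],[0.9933,0.11,0,-0.1948]]}}

```text
time: 15.05
ee_pos: [0.6819, 0.034, 0.1794]
tcp_rot: [-2.362, -2.069, 0.003]
force: [1.3, -0.5, -0.9]
finger_gap: 0.372
finger_force: 59.6
```

Converted, 60 mm / 300 = 0.2, 55 mm / 300 = 0.1833.

Call:
{"method": "apply_moves", "body": {"plan": [[0,0,0.05,0],[0,0,0.1167,0],[0,0,0.1833,0],[0,0,0.2,0],[0,0,0.2,0],[0,0,0.2,0]]}}

```text
time: 15.55
ee_pos: [0.6819, 0.0325, 0.1205]
tcp_rot: [-2.364, -2.068, 0.001]
force: [-0.1, 0.2, -1.0]
finger_gap: 0.377
finger_force: 59.6
```

```bash
python3 - <<'E'
from h import *
np.set_printoptions(precision=4,suppress=True)
p,R,s=tool();yaw=np.arctan2(R[1,0],R[0,0]);print(p,s['force'],rel([.6836,.0318,.0875]),-(1.4372-yaw))
E
```

```text
[0.6819 0.0325 0.1205] [-0.0732  0.1567 -1.0098] [-0.5  1.9 32.9] 0.00032581591795088904
```

Converted, 33 mm / 300 = 0.11, 32 mm / 300 = 0.1067.

Call:
{"method": "apply_moves", "body": {"plan": [[0,0.0067,0.0267,0],[0,0.0067,0.0533,0],[0,0.0067,0.0733,0],[0,0.0067,0.09,0],[0,0.0067,0.1,0],[0,0.0067,0.1067,0],[0,0.0067,0.11,0],[0,0.0067,0.11,0]]}}

```text
time: 16.22
ee_pos: [0.6838, 0.0324, 0.0897]
tcp_rot: [-2.364, -2.069, 0.002]
force: [-6.7, -2.1, 13.0]
finger_gap: 0.376
finger_force: 61.1
```

Converted, -2 mm / 300 = -0.0067, -1 mm / 300 = -0.0033.

Call:
{"method": "apply_moves", "body": {"plan": [[0,0,-0.0033,0],[0,0,-0.0067,0],[0,0,-0.0067,0],[0,0,-0.0067,0]]}}

```text
time: 16.55
ee_pos: [0.6844, 0.0325, 0.0899]
tcp_rot: [2.364, 2.069, 0.001]
force: [-0.1, -0.2, 0.8]
finger_gap: 0.371
finger_force: 59.9
```

```bash
python3 - <<'E'
from h import *
p,R,s=tool();print(p,s['force'],s['moment'],R[2])
im,ci=shot('wrist','wa.png');np.savez('wa.npz',R=ci['R'],t=ci['t'],mtx=ci['mtx'])
im=cv2.imread('pics/wa.png');cv2.imwrite('pics/wab.png',cv2.convertScaleAbs(cv2.resize(im[140:350,116:396],(800,600),interpolation=3),alpha=1.6))
E
```

```text
[0.68438284 0.0325434  0.0898833 ] [-0.09044498 -0.24842222  0.82041569] [-0.00257179  0.04771216 -0.00875196] [ 1.80833678e-04  3.88139296e-04 -9.99999908e-01]
```

View pics/wab.png

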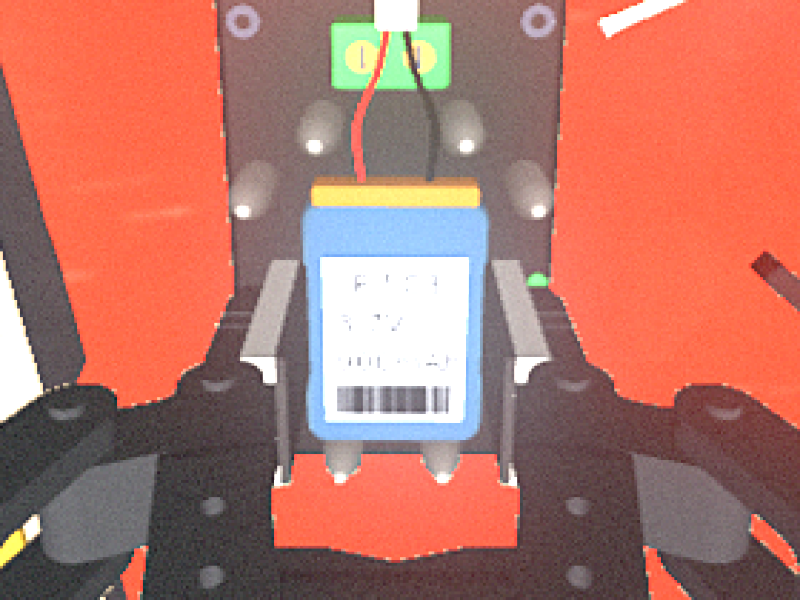

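The pack sits between all the pins, square, with leads to the green block. Release.

Converted, -115 mm / 300 = -0.3833, -100 mm / 300 = -0.3333.

Call:
{"method": "apply_moves", "body": {"plan": [[0,0,0.0017,0],[0,0,0.0017,0],[0,0,0.0017,0],[0,0,-0.0167,0],[0,0,-0.1,0],[0,0,-0.2167,0],[0,0,-0.3333,0],[0,0,-0.3833,0]], "claw": 0.4}}

```text
time: 17.27
ee_pos: [0.6865, 0.0331, 0.2105]
tcp_rot: [2.361, 2.066, 0.009]
force: [0.1, 0.4, 1.5]
finger_gap: 0.596
finger_force: 0.0
```

```bash
python3 - <<'E'
from h import *
np.set_printoptions(precision=4,suppress=True)
p,R,s=tool();print(p,s['time'],s['force'],s['finger_gap'])
im,ci=shot('wrist','wb.png')
for n in ['blue_pack','cradle']:
  for d in manip.recognise(n,'wrist')[:2]:
    w=world(d['xyz'],ci);print(n,round(d['score'],2),w,proj(w,ci).round())
hsv=cv2.cvtColor(im,cv2.COLOR_RGB2HSV)
m=cv2.inRange(hsv,(100,80,40),(125,255,255));m=cv2.morphologyEx(m,cv2.MORPH_OPEN,np.ones((3,3)))
for c in cv2.findContours(m,0,2)[0]:
  if cv2.contourArea(c)>500:
    q=np.array([ray(*x[0],.023,ci)[:2] for x in c],np.float32)*1000;print('blue',cv2.minAreaRect(q))
print('white look',rel([.685,-.16,.2]),s['joint_pos'])
E
```

```text
[0.6865 0.0331 0.2105] 17.2667 [0.1126 0.3657 1.4671] 0.5963424989419006
blue_pack 0.91 [0.6833 0.0351 0.0253] [248. 186.]
blue_pack 0.15 [0.5616 0.1382 0.0114] [95. 88.]
cradle 0.84 [0.6878 0.0634 0.0083] [249. 152.]
white look [-191.    25.3    7.2] [ 0.1743  0.6513 -0.3859  1.5301  0.2737  1.0067 -0.4184]
```

Call:
{"method": "apply_moves", "body": {"plan": [[-0.1167,0.0167,0,0],[-0.2333,0.0333,0,0],[-0.35,0.05,0,0],[-0.4667,0.0667,0,0],[-0.5833,0.0767,0,0],[-0.6367,0.0833,0,0],[-0.6367,0.0833,0,0],[-0.6367,0.0833,0,0]]}}

```text
time: 18.08
ee_pos: [0.6825, -0.1615, 0.203]
tcp_rot: [-2.365, -2.064, 0.003]
force: [0.8, 0.7, -0.6]
finger_gap: 0.599
finger_force: 0.0
```

```bash
cat > nest.py <<'E'
from h import *
np.set_printoptions(precision=4,suppress=True)
import sys
which=sys.argv[1]
p,R,s=tool();print(p,s['time'])
im,ci=shot('wrist','n_%s.png'%which);np.savez('n_%s.npz'%which,R=ci['R'],t=ci['t'],mtx=ci['mtx'])
hsv=cv2.cvtColor(im,cv2.COLOR_RGB2HSV)
m=cv2.inRange(hsv,(0,0,110),(40,75,255)) if which=='white' else cv2.inRange(hsv,(18,150,80),(35,255,255))
m=cv2.morphologyEx(m,cv2.MORPH_CLOSE,np.ones((5,5)));m=cv2.morphologyEx(m,cv2.MORPH_OPEN,np.ones((3,3)))
for c in cv2.findContours(m,0,2)[0]:
  if cv2.contourArea(c)>3000:
    q=np.array([ray(*x[0],.004,ci)[:2] for x in cv2.convexHull(c)],np.float32)*1000
    print('plate',cv2.contourArea(c),cv2.minAreaRect(q), cv2.boundingRect(c))
for d in manip.recognise('short_nest' if which=='white' else 'long_nest','wrist')[:2]:
    w=world(d['xyz'],ci);print(round(d['score'],2),w,proj(w,ci).round())
E
python3 nest.py white
```

```text
[ 0.6825 -0.1615  0.203 ] 18.0833
plate 8476.5 ((688.1199951171875, -164.74708557128906), (79.8072280883789, 113.50753784179688), 9.99735164642334) (203, 117, 111, 129)
plate 28660.5 ((512.1060791015625, -195.82205200195312), (392.5672912597656, 190.19012451171875), 67.54094696044922) (0, 0, 191, 362)
0.7 [ 0.6895 -0.1551  0.0099] [260. 177.]
```

White plate fit is 79.8×113.5 mm, centre (0.688,-0.165), length axis 100°. Back to the pile for the short board.

Converted, -116 mm / 300 = -0.3867, -97 mm / 300 = -0.3233, -0.96 rad / 1.0472 = -0.9167.

Call:
{"method": "apply_moves", "body": {"plan": [[-0.0533,-0.0633,0,-0.1146],[-0.1067,-0.13,0,-0.2292],[-0.16,-0.1933,0,-0.3438],[-0.2133,-0.2567,0,-0.4584],[-0.2667,-0.3233,0,-0.573],[-0.32,-0.3867,0,-0.6875],[-0.32,-0.3867,0,-0.8021],[-0.32,-0.3867,0,-0.9167]], "claw": 0}}

```text
time: 18.85
ee_pos: [0.5549, -0.239, 0.2048]
tcp_rot: [-1.131, -2.93, 0.001]
force: [1.1, 0.2, -0.5]
finger_gap: 1.0
finger_force: 0.0
```

Converted, -0.46 rad / 1.0472 = -0.4393.

Call:
{"method": "apply_moves", "body": {"plan": [[0,0,0,-0.1146],[0,0,0,-0.2292],[0,0,0,-0.3438],[0,0,0,-0.4393],[0,0,0,-0.4393],[0,0,0,-0.4393],[0,0,0,-0.4393]]}}

```text
time: 19.43
ee_pos: [0.5563, -0.2385, 0.2049]
tcp_rot: [-0.446, -3.11, -0.001]
force: [-0.3, 0.4, 0.5]
finger_gap: 1.0
finger_force: 0.0
```

```bash
cat > board.py <<'E'
from h import *
np.set_printoptions(precision=4,suppress=True)
import sys
p,R,s=tool();print(p,s['time'],s['joint_pos'][6],'yaw',np.arctan2(R[1,0],R[0,0]))
im,ci=shot('wrist',sys.argv[1]+'.png');np.savez(sys.argv[1]+'.npz',R=ci['R'],t=ci['t'],mtx=ci['mtx'])
for n in ['short_board','long_board']:
  for d in manip.recognise(n,'wrist')[:2]:
    w=world(d['xyz'],ci);print(n,round(d['score'],2),w,proj(w,ci).round())
hsv=cv2.cvtColor(im,cv2.COLOR_RGB2HSV)
m=cv2.inRange(hsv,(60,90,30),(90,255,200));m=cv2.morphologyEx(m,cv2.MORPH_CLOSE,np.ones((7,7)))
u0=proj([.553,-.240,.025],ci)
for c in cv2.findContours(m,0,2)[0]:
  if cv2.contourArea(c)>1500 and abs(c[:,0]-u0).min(0).max()<60:
    for e in (1.5,2.5):
      q=cv2.approxPolyDP(c,e,True)[:,0]
      z=float(sys.argv[2]);print(e,[(int(x),int(y),*rel(ray(x,y,z,ci))[:2]) for x,y in q])
    qq=np.array([ray(*x[0],.019,ci)[:2] for x in c],np.float32)*1000; print(cv2.minAreaRect(qq))
E
python3 board.py b1 .0275
```

```text
[ 0.5563 -0.2385  0.2049] 19.4333 1.281753021640015 yaw 2.8568346861030176
short_board 0.85 [ 0.5506 -0.2439  0.0291] [246. 185.]
short_board 0.35 [ 0.6812 -0.0016  0.0083] [511. 234.]
long_board 0.63 [ 0.5516 -0.2187  0.0208] [273. 176.]
1.5 [(209, 154, np.float64(31.9), np.float64(-37.8)), (208, 169, np.float64(18.6), np.float64(-39.3)), (216, 170, np.float64(17.7), np.float64(-32.3)), (215, 189, np.float64(0.2), np.float64(-33.8)), (207, 191, np.float64(-1.7), np.float64(-41.1)), (208, 202, np.float64(-12.2), np.float64(-40.7)), (227, 205, np.float64(-15.1), np.float64(-23.5)), (228, 222, np.float64(-32.0), np.float64(-23.0)), (240, 223, np.float64(-33.0), np.float64(-11.8)), (241, 217, np.float64(-27.0), np.float64(-10.8)), (245, 213, np.float64(-23.0), np.float64(-7.1)), (257, 213, np.float64(-23.0), np.float64(4.0)), (260, 217, np.float64(-27.0), np.float64(6.8)), (260, 222, np.float64(-32.0), np.float64(6.8)), (263, 223, np.float64(-33.0), np.float64(9.7)), (268, 220, np.float64(-30.0), np.float64(14.3)), (274, 220, np.float64(-30.0), np.float64(19.9)), (275, 209, np.float64(-
[... 1361 characters left out ...]
(-19.0), np.float64(20.6)), (291, 208, np.float64(-18.1), np.float64(35.2)), (293, 195, np.float64(-5.5), np.float64(36.6)), (287, 194, np.float64(-4.6), np.float64(31.1)), (287, 184, np.float64(4.8), np.float64(30.8)), (295, 182, np.float64(6.7), np.float64(37.9)), (296, 162, np.float64(24.8), np.float64(38.0)), (276, 160, np.float64(26.6), np.float64(20.4)), (274, 150, np.float64(35.4), np.float64(18.5)), (259, 150, np.float64(35.4), np.float64(5.6)), (258, 157, np.float64(29.3), np.float64(4.7)), (247, 157, np.float64(29.2), np.float64(-4.9)), (246, 150, np.float64(35.4), np.float64(-5.7))]
((557.0519409179688, -240.994384765625), (83.42555236816406, 70.71060943603516), 73.71614837646484)
```

Call:
{"method": "apply_moves", "body": {"plan": [[0.0033,-0.005,0.1,0],[0.0033,-0.005,0.2,0],[0.0033,-0.005,0.2667,0],[0.0033,-0.005,0.3067,0],[0.0033,-0.005,0.3333,0],[0.0033,-0.005,0.34,0],[0.0033,-0.005,0.34,0],[0.0033,-0.005,0.34,0]], "claw": 0.35}}

```text
time: 20.25
ee_pos: [0.5555, -0.2411, 0.104]
tcp_rot: [0.444, 3.108, -0.001]
force: [-0.1, -0.8, 0.1]
finger_gap: 0.652
finger_force: 0.0
```

Converted, 7 mm / 300 = 0.0233, 6 mm / 300 = 0.02.

Call:
{"method": "apply_moves", "body": {"plan": [[0,0,0.0067,0],[0,0,0.0133,0],[0,0,0.02,0],[0,0,0.0233,0],[0,0,0.0233,0]]}}

```text
time: 20.67
ee_pos: [0.5544, -0.2411, 0.0957]
tcp_rot: [-0.444, -3.11, 0.0]
force: [0.2, 0.1, 0.2]
finger_gap: 0.65
finger_force: 0.0
```

```bash
python3 - <<'E'
from h import *
np.set_printoptions(precision=4,suppress=True)
p,R,s=tool();print(p,s['force'],s['moment'],s['finger_gap'])
im,ci=shot('wrist','b2.png')
E
```

```text
[ 0.5544 -0.2411  0.0957] [0.2192 0.1038 0.1657] [-0.0511  0.0282  0.0323] 0.6499315184222374
```

Call:
{"method": "apply_moves", "body": {"plan": [[0,0,0.0033,0],[0,0,0.0067,0],[0,0,0.01,0],[0,0,0.0117,0],[0,0,0.0117,0],[0,0,0.0117,0]], "claw": 0.4}}

```text
time: 21.22
ee_pos: [0.5545, -0.241, 0.0923]
tcp_rot: [-0.444, -3.11, -0.0]
force: [0.5, -0.4, 0.8]
finger_gap: 0.599
finger_force: 0.0
```

Call:
{"method": "apply_moves", "body": {"plan": [[0,0,0,0],[0,0,0,0],[0,0,0,0],[0,0,0,0],[0,0,0,0]], "claw": 1}}

```text
time: 21.63
ee_pos: [0.5547, -0.241, 0.0929]
tcp_rot: [0.444, 3.11, -0.0]
force: [-1.4, 0.9, 5.5]
finger_gap: 0.49
finger_force: 60.0
```

Converted, -90 mm / 300 = -0.3, -70 mm / 300 = -0.2333.

Call:
{"method": "apply_moves", "body": {"plan": [[0,0,-0.0067,0],[0,0,-0.02,0],[0,0,-0.04,0],[0,0,-0.0833,0],[0,0,-0.15,0],[0,0,-0.2333,0],[0,0,-0.3,0],[0,0,-0.3,0]]}}

```text
time: 22.3
ee_pos: [0.5574, -0.2415, 0.1879]
tcp_rot: [0.443, 3.102, -0.003]
force: [0.2, 0.0, 1.5]
finger_gap: 0.489
finger_force: 60.7
```

```bash
python3 board.py b3 .019 | grep -v '^1.5'; python3 - <<'E'
from h import *
im=cv2.imread('pics/b3.png');print(im.shape);s=tool()[2];print(s['finger_gap'],s['force'])
E
```

```text
[ 0.5574 -0.2415  0.1879] 22.3 1.2704883673329475 yaw 2.8580794011600683
short_board 0.66 [ 0.5552 -0.2445  0.1206] [247. 246.]
long_board 0.59 [ 0.541  -0.2403  0.0201] [250. 173.]
2.5 [(209, 154, np.float64(29.1), np.float64(-36.9)), (208, 169, np.float64(16.2), np.float64(-38.4)), (216, 171, np.float64(14.5), np.float64(-31.6)), (216, 186, np.float64(1.1), np.float64(-32.1)), (207, 193, np.float64(-5.3), np.float64(-40.2)), (215, 242, np.float64(-52.9), np.float64(-35.2)), (214, 287, np.float64(-101.7), np.float64(-38.1)), (210, 288, np.float64(-102.9), np.float64(-42.1)), (215, 289, np.float64(-104.0), np.float64(-37.2)), (216, 303, np.float64(-120.4), np.float64(-36.9)), (238, 304, np.float64(-121.5), np.float64(-15.0)), (240, 295, np.float64(-110.9), np.float64(-12.9)), (268, 295, np.float64(-110.8), np.float64(14.7)), (270, 304, np.float64(-121.5), np.float64(16.8)), (291, 304, np.float64(-121.4), np.float64(37.7)), (295, 280, np.float64(-93.6), np.float64(40.5)), (293, 271, np.float64(-83.6), np.float64(38.1)), (287, 268, np.float64(-80.3), np.float64(32.3)), (290, 232, np.float64(-42.6), np.float64(33.7)), (296, 231, np.float64(-41.6), np.float64(39.1)), (298, 185, np.float64(2.1), np.float64(38.8)), (301, 184, np.float64(3.0), np.float64(41.4)), (303, 162, np.float64(22.3), np.float64(42.1))]
((599.5702514648438, -254.45895385742188), (83.00212860107422, 150.79620361328125), 72.39048767089844)
(384, 512, 3)
0.4882133344081936 [-0.29359144  0.16916263 -1.38288874]
```

```bash
python3 - <<'E'
from h import *
np.set_printoptions(precision=4,suppress=True)
ci=dict(np.load('b3.npz'));p,R,s=tool();p=np.array([.5574,-.2415,.1879])
for x,y in [(216,304),(238,304),(270,304),(291,304)]:print((R.T@(ray(x,y,p[2]-.0654,ci)-p)*1000).round(1))
p,R,s=tool();print(p,rel([.6881,-.1647,.19]))
E
```

```text
[-34.2 -21.1  65.4]
[-34.2  -8.7  65.4]
[-34.2   9.3  65.4]
[-34.2  21.1  65.4]
[ 0.5544 -0.2412  0.1829] [-106.9  110.9   -7.1]
```

Converted, 111 mm / 300 = 0.37, -107 mm / 300 = -0.3567, 0.96 rad / 1.0472 = 0.9167.

Call:
{"method": "apply_moves", "body": {"plan": [[-0.0467,0.0467,0,0.1146],[-0.0933,0.0933,0,0.2292],[-0.14,0.14,0,0.3438],[-0.1867,0.1867,0,0.4584],[-0.2333,0.2333,0,0.573],[-0.28,0.28,0,0.6875],[-0.3267,0.3267,0,0.8021],[-0.3567,0.37,0,0.9167]]}}

```text
time: 23.12
ee_pos: [0.6888, -0.1636, 0.1807]
tcp_rot: [-1.836, -2.547, 0.001]
force: [0.2, 0.6, 0.2]
finger_gap: 0.493
finger_force: 60.7
```

Converted, 50 mm / 300 = 0.1667, 40 mm / 300 = 0.1333, 0.153 rad / 1.0472 = 0.1461.

Call:
{"method": "apply_moves", "body": {"plan": [[0,0,0.0333,0.1146],[0,0,0.0833,0.1461],[0,0,0.1333,0.1461],[0,0,0.1667,0.1461],[0,0,0.1667,0.1461],[0,0,0.1667,0.1461],[0,0,0.1667,0.1461]]}}

```text
time: 23.7
ee_pos: [0.6885, -0.1648, 0.1325]
tcp_rot: [2.02, 2.406, 0.001]
force: [0.3, 0.3, 0.3]
finger_gap: 0.491
finger_force: 60.7
```

```bash
python3 - <<'E'
from h import *
p,R,s=tool();yaw=np.arctan2(R[1,0],R[0,0]);print(p,s['force'],rel([.6881,-.1647,.0815]),'turn',-(1.7453-yaw),s['joint_pos'][6],s['finger_gap'])
E
```

```text
[ 0.68846069 -0.16475033  0.1325354 ] [0.30432182 0.29532664 0.25542099] [ 0.1 -0.4 51. ] turn -0.00042715704420048795 0.13288608593508283 0.4910286592704675
```

Converted, 50 mm / 300 = 0.1667, 49 mm / 300 = 0.1633.

Call:
{"method": "apply_moves", "body": {"plan": [[0,0,0.05,0],[0,0,0.0933,0],[0,0,0.1267,0],[0,0,0.1467,0],[0,0,0.1567,0],[0,0,0.1633,0],[0,0,0.1667,0],[0,0,0.1667,0]]}}

```text
time: 24.37
ee_pos: [0.6873, -0.1643, 0.0841]
tcp_rot: [-2.019, -2.404, 0.004]
force: [-8.1, 1.2, 14.6]
finger_gap: 0.489
finger_force: 61.7
```

Converted, -1.7 mm / 300 = -0.0057, -1 mm / 300 = -0.0033.

Call:
{"method": "apply_moves", "body": {"plan": [[0,0,-0.0033,0],[0,0,-0.0057,0],[0,0,-0.0057,0],[0,0,-0.0057,0]]}}

```text
time: 24.7
ee_pos: [0.6886, -0.1644, 0.0843]
tcp_rot: [2.02, 2.406, 0.0]
force: [-1.2, 0.1, 4.6]
finger_gap: 0.489
finger_force: 61.1
```

```bash
python3 - <<'E'
from h import *
p,R,s=tool();print(p,s['force'],s['moment'])
im,ci=shot('wrist','b4.png')
im=cv2.imread('pics/b4.png');cv2.imwrite('pics/b4b.png',cv2.resize(im[110:350,96:416],(800,600),interpolation=3))
E
```

```text
[ 0.6885753  -0.16441024  0.08433001] [-1.16640562  0.08980922  4.59031264] [ 0.00807456  0.36939264 -0.03113808]
```

Call:
{"method": "apply_moves", "body": {"plan": [[0,0,0,0],[0,0,0,0],[0,0,0,0],[0,0,-0.0167,0],[0,0,-0.1,0],[0,0,-0.2167,0],[0,0,-0.3333,0],[0,0,-0.3933,0]], "claw": 0.35}}

```text
time: 25.42
ee_pos: [0.6903, -0.1645, 0.207]
tcp_rot: [2.017, 2.402, 0.005]
force: [0.9, 0.0, 0.5]
finger_gap: 0.65
finger_force: 0.0
```

```bash
python3 - <<'E'
from h import *
np.set_printoptions(precision=4,suppress=True)
p,R,s=tool();print(p,s['time'],s['force'],s['finger_gap'],s['joint_pos'][6])
im,ci=shot('wrist','b5.png');np.savez('b5.npz',R=ci['R'],t=ci['t'],mtx=ci['mtx'])
for d in manip.recognise('short_board','wrist')[:2]:
    w=world(d['xyz'],ci);print(round(d['score'],2),w,proj(w,ci).round())
hsv=cv2.cvtColor(im,cv2.COLOR_RGB2HSV)
m=cv2.inRange(hsv,(60,90,30),(90,255,200));m=cv2.morphologyEx(m,cv2.MORPH_CLOSE,np.ones((7,7)))
for c in cv2.findContours(m,0,2)[0]:
  if cv2.contourArea(c)>1500:
    q=np.array([ray(*x[0],.016,ci)[:2] for x in c],np.float32)*1000; print(cv2.minAreaRect(q),cv2.contourArea(c))
print('yellow look',rel([.55,-.037,.2]))
E
```

```text
[ 0.6903 -0.1645  0.207 ] 25.4167 [0.9418 0.0244 0.4655] 0.6503193926063457 0.15659190608580292
0.85 [ 0.6883 -0.1645  0.0187] [250. 185.]
((980.596435546875, -252.5791473388672), (106.53721618652344, 44.73085021972656), 81.95745849609375) 1858.5
((551.3504638671875, -240.66700744628906), (83.5548095703125, 47.879234313964844), 68.3014907836914) 3352.0
yellow look [ 150.2 -117.1    6.3]
```

Converted, 150 mm / 300 = 0.5, -117 mm / 300 = -0.39.

Call:
{"method": "apply_moves", "body": {"plan": [[0.1,-0.08,0,0],[0.2,-0.1567,0,0],[0.3,-0.2333,0,0],[0.4,-0.3133,0,0],[0.5,-0.39,0.01,0],[0.5,-0.39,0.02,0],[0.5,-0.39,0.02,0],[0.5,-0.39,0.02,0]]}}

```text
time: 26.18
ee_pos: [0.5472, -0.0373, 0.1958]
tcp_rot: [-2.02, -2.406, 0.001]
force: [1.5, 0.2, 0.7]
finger_gap: 0.652
finger_force: 0.0
```

```bash
python3 nest.py yellow; python3 - <<'E'
from h import *
s=tool()[2];print(s['joint_pos'][6], rel([.5517,-.2403,.2]))
im=cv2.cvtColor(cv2.imread('pics/b5.png'),cv2.COLOR_BGR2HSV);ci=dict(np.load('b5.npz'))
m=cv2.inRange(im,(50,60,20),(95,255,220))[130:250,190:320];m=cv2.morphologyEx(m,cv2.MORPH_CLOSE,np.ones((5,5)))
for c in cv2.findContours(m,0,2)[0]:
  if cv2.contourArea(c)>300:
    q=np.array([ray(x[0][0]+190,x[0][1]+130,.016,ci)[:2] for x in c],np.float32)*1000; print('short',cv2.minAreaRect(q),cv2.contourArea(c))
E
```

```text
[ 0.5472 -0.0373  0.1958] 26.1833
plate 9981.0 ((549.3026733398438, -35.345516204833984), (125.09127044677734, 81.42909240722656), 89.18453979492188) (205, 109, 109, 140)
0.97 [ 0.5492 -0.0251  0.0061] [258. 173.]
-0.04266826756485781 [-199.8  -31.1   -3.9]
short ((688.9854125976562, -164.5786590576172), (44.32207489013672, 69.7545166015625), 10.050885200500488) 3028.0
```

Converted, -200 mm / 300 = -0.6667, -166 mm / 300 = -0.5533, 0.553 rad / 1.0472 = 0.5281.

Call:
{"method": "apply_moves", "body": {"plan": [[-0.11,-0.0167,0,0.105],[-0.22,-0.0333,0,0.2101],[-0.3333,-0.05,0,0.3151],[-0.4433,-0.0667,0,0.4202],[-0.5533,-0.0867,0,0.5281],[-0.6667,-0.1033,0,0.5281],[-0.6667,-0.1033,0,0.5281],[-0.6667,-0.1033,0,0.5281]], "claw": 0.3}}

```text
time: 26.95
ee_pos: [0.5509, -0.244, 0.1957]
tcp_rot: [2.605, 1.754, -0.001]
force: [0.3, 1.3, -1.2]
finger_gap: 0.698
finger_force: 0.0
```

```bash
python3 board.py b6 .019 | grep -v '^1.5'
```

```text
[ 0.5509 -0.244   0.1957] 26.95 -0.16722567974906175 yaw 1.1848624460763804
short_board 0.6 [ 0.6868 -0.1686  0.0181] [379.  40.]
long_board 0.93 [ 0.5523 -0.236   0.0204] [251. 182.]
2.5 [(227, 140, np.float64(38.8), np.float64(-20.6)), (229, 226, np.float64(-41.0), np.float64(-21.5)), (243, 226, np.float64(-41.1), np.float64(-8.4)), (244, 219, np.float64(-34.1), np.float64(-7.4)), (263, 219, np.float64(-34.2), np.float64(10.3)), (264, 226, np.float64(-41.3), np.float64(11.2)), (278, 225, np.float64(-40.4), np.float64(24.3)), (279, 141, np.float64(37.6), np.float64(23.8)), (261, 140, np.float64(38.6), np.float64(8.4)), (260, 148, np.float64(31.7), np.float64(7.6)), (249, 148, np.float64(31.8), np.float64(-1.9)), (248, 140, np.float64(38.6), np.float64(-2.7))]
((552.1868286132812, -239.7384033203125), (80.14669036865234, 46.81349182128906), 68.3659439086914)
```

Converted, 111 mm / 300 = 0.37, 110 mm / 300 = 0.3667, -0.008 rad / 1.0472 = -0.0076.

Call:
{"method": "apply_moves", "body": {"plan": [[-0.0033,0.005,0.1,-0.0076],[-0.0033,0.005,0.2,-0.0076],[-0.0033,0.005,0.2833,-0.0076],[-0.0033,0.005,0.3267,-0.0076],[-0.0033,0.005,0.3533,-0.0076],[-0.0033,0.005,0.3667,-0.0076],[-0.0033,0.005,0.37,-0.0076],[-0.0033,0.005,0.37,-0.0076]]}}

```text
time: 27.77
ee_pos: [0.5531, -0.2407, 0.086]
tcp_rot: [2.592, 1.774, 0.001]
force: [-0.0, 0.1, -0.6]
finger_gap: 0.702
finger_force: 0.0
```

Call:
{"method": "apply_moves", "body": {"plan": [[0,0,0,0],[0,0,0,0],[0,0,0,0],[0,0,0,0],[0,0,0,0],[0,0,0,0]], "claw": 1}}

```text
time: 28.27
ee_pos: [0.5533, -0.2411, 0.0871]
tcp_rot: [2.591, 1.772, 0.002]
force: [-1.3, 1.3, 4.7]
finger_gap: 0.521
finger_force: 60.3
```

The grip may be at the very fingertips, so I reopen and take it 4 mm deeper.

Converted, 4 mm / 300 = 0.0133, 3 mm / 300 = 0.01.

Call:
{"method": "apply_moves", "body": {"plan": [[0,0,0,0],[0,0,0,0],[0,0,0.0033,0],[0,0,0.0067,0],[0,0,0.01,0],[0,0,0.0133,0],[0,0,0.0133,0]], "claw": 0.35}}

```text
time: 28.85
ee_pos: [0.552, -0.2407, 0.0807]
tcp_rot: [-2.593, -1.773, 0.001]
force: [-0.7, 0.8, 0.4]
finger_gap: 0.648
finger_force: 0.0
```

Call:
{"method": "apply_moves", "body": {"plan": [[0,0,0,0],[0,0,0,0],[0,0,0,0],[0,0,0,0],[0,0,0,0],[0,0,0,0]], "claw": 1}}

```text
time: 29.35
ee_pos: [0.5523, -0.2408, 0.0814]
tcp_rot: [2.593, 1.774, -0.0]
force: [-1.9, 1.0, 5.4]
finger_gap: 0.524
finger_force: 60.6
```

Converted, -90 mm / 300 = -0.3, -70 mm / 300 = -0.2333.

Call:
{"method": "apply_moves", "body": {"plan": [[0,0,-0.0067,0],[0,0,-0.02,0],[0,0,-0.04,0],[0,0,-0.0833,0],[0,0,-0.15,0],[0,0,-0.2333,0],[0,0,-0.3,0],[0,0,-0.3,0]]}}

```text
time: 30.02
ee_pos: [0.5552, -0.2418, 0.1768]
tcp_rot: [2.587, 1.77, 0.007]
force: [1.0, -0.9, -0.5]
finger_gap: 0.527
finger_force: 61.2
```

```bash
python3 - <<'E'
from h import *
np.set_printoptions(precision=4,suppress=True)
p,R,s=tool();yaw=np.arctan2(R[1,0],R[0,0]);print(p,s['finger_gap'],s['joint_pos'][6])
im,ci=shot('wrist','b7.png')
for d in manip.recognise('long_board','wrist')[:2]:
    w=world(d['xyz'],ci);print(round(d['score'],2),w,rel(w),proj(w,ci).round())
hsv=cv2.cvtColor(im,cv2.COLOR_RGB2HSV)
m=cv2.inRange(hsv,(60,90,30),(90,255,200));m=cv2.morphologyEx(m,cv2.MORPH_CLOSE,np.ones((7,7)))
for c in cv2.findContours(m,0,2)[0]:
  if cv2.contourArea(c)>1500:
    q=np.array([(R.T@(ray(*x[0],p[2]-.067,ci)-p)*1000)[:2] for x in c],np.float32); print(cv2.minAreaRect(q),q.min(0),q.max(0))
print(rel([.5493,-.0353,p[2]]),'turn',-(1.5566-yaw))
E
```

```text
[ 0.5552 -0.2418  0.1768] 0.5266968723600864 -0.16921820632183818
0.62 [ 0.5571 -0.2359  0.1162] [ 6.4  1.6 56.8] [251. 246.]
((-1.3331298828125, 2.0347156524658203), (84.7002944946289, 52.29410934448242), 0.6715916395187378) [-43.8967 -24.3259] [40.9829 27.9227]
((103.27403259277344, 56.86351013183594), (27.0009708404541, 42.07006072998047), 59.03746032714844) [79.1686 35.5467] [116.1953  78.4033]
[190.5 -78.2  -4.1] turn -0.3567440108201667
```

Converted, 191 mm / 300 = 0.6367, 180 mm / 300 = 0.6, -0.357 rad / 1.0472 = -0.3409.

Call:
{"method": "apply_moves", "body": {"plan": [[0.1,-0.04,0,-0.0573],[0.2,-0.0833,0,-0.1146],[0.3,-0.1233,0,-0.1719],[0.4,-0.1633,0,-0.2292],[0.5,-0.2067,0,-0.2865],[0.6,-0.2467,0,-0.3409],[0.6367,-0.26,0,-0.3409],[0.6367,-0.26,0,-0.3409]]}}

```text
time: 30.78
ee_pos: [0.5481, -0.0297, 0.1705]
tcp_rot: [-2.228, -2.211, -0.001]
force: [-0.0, -0.1, -0.1]
finger_gap: 0.523
finger_force: 61.2
```

Converted, 42 mm / 300 = 0.14, 35 mm / 300 = 0.1167.

Call:
{"method": "apply_moves", "body": {"plan": [[0,0,0.05,0],[0,0,0.1167,0],[0,0,0.14,0],[0,0,0.14,0],[0,0,0.14,0],[0,0,0.14,0]]}}

```text
time: 31.28
ee_pos: [0.5492, -0.0351, 0.1296]
tcp_rot: [2.238, 2.204, 0.0]
force: [-0.3, 0.7, -0.1]
finger_gap: 0.528
finger_force: 61.2
```

```bash
python3 - <<'E'
from h import *
p,R,s=tool();yaw=np.arctan2(R[1,0],R[0,0]);print(p,s['force'],rel([.5493,-.0343,.081]),'turn',-(1.5566-yaw),s['finger_gap'])
E
```

```text
[ 0.54922883 -0.03508905  0.12959303] [-0.27987908  0.74893495 -0.1275845 ] [ 0.8  0.  48.6] turn -0.0007929120243066468 0.527787056729361
```

Call:
{"method": "apply_moves", "body": {"plan": [[0.0033,0,0.05,0],[0.0033,0,0.0933,0],[0.0033,0,0.1233,0],[0.0033,0,0.14,0],[0.0033,0,0.15,0],[0.0033,0,0.1567,0],[0.0033,0,0.16,0],[0.0033,0,0.16,0]]}}

```text
time: 31.95
ee_pos: [0.549, -0.0335, 0.0815]
tcp_rot: [2.237, 2.206, 0.0]
force: [-0.3, 0.1, -0.3]
finger_gap: 0.527
finger_force: 61.2
```

Call:
{"method": "apply_moves", "body": {"plan": [[0,0,0,0],[0,0,0,0],[0,0,0,0]]}}

```text
time: 32.2
ee_pos: [0.5492, -0.0335, 0.0814]
tcp_rot: [2.237, 2.205, 0.001]
force: [0.2, 0.3, 0.4]
finger_gap: 0.525
finger_force: 61.3
```

No contact yet; continue down.

Converted, 1.5 mm / 300 = 0.005, 1 mm / 300 = 0.0033.

Call:
{"method": "apply_moves", "body": {"plan": [[0,0,0.0017,0],[0,0,0.0033,0],[0,0,0.005,0],[0,0,0.005,0],[0,0,0.005,0]]}}

```text
time: 32.62
ee_pos: [0.5493, -0.0335, 0.0812]
tcp_rot: [2.236, 2.205, 0.0]
force: [-4.6, -0.0, 15.4]
finger_gap: 0.524
finger_force: 62.2
```

Converted, 1.2 mm / 300 = 0.004, 1 mm / 300 = 0.0033.

Call:
{"method": "apply_moves", "body": {"plan": [[0,0,0.0017,0],[0,0,0.0033,0],[0,0,0.004,0],[0,0,0.004,0],[0,0,0.004,0]]}}

```text
time: 33.03
ee_pos: [0.5493, -0.0334, 0.0811]
tcp_rot: [2.236, 2.205, -0.0]
force: [-7.9, -0.4, 25.6]
finger_gap: 0.522
finger_force: 62.9
```

Converted, -2.3 mm / 300 = -0.0077, -1 mm / 300 = -0.0033.

Call:
{"method": "apply_moves", "body": {"plan": [[0,0,-0.0033,0],[0,0,-0.0077,0],[0,0,-0.0077,0],[0,0,-0.0077,0]]}}

```text
time: 33.37
ee_pos: [0.5492, -0.0335, 0.0813]
tcp_rot: [2.236, 2.205, 0.001]
force: [-2.4, -0.4, 8.7]
finger_gap: 0.525
finger_force: 61.8
```

Converted, -130 mm / 300 = -0.4333, -100 mm / 300 = -0.3333.

Call:
{"method": "apply_moves", "body": {"plan": [[0,0,0,0],[0,0,0,0],[0,0,0,0],[0,0,-0.0167,0],[0,0,-0.1,0],[0,0,-0.2167,0],[0,0,-0.3333,0],[0,0,-0.4333,0]], "claw": 0.35}}

```text
time: 34.03
ee_pos: [0.5489, -0.0333, 0.2127]
tcp_rot: [-2.237, -2.206, -0.001]
force: [-0.1, -0.2, 0.5]
finger_gap: 0.654
finger_force: 0.0
```

Converted, -80 mm / 300 = -0.2667, -60 mm / 300 = -0.2.

Call:
{"method": "apply_moves", "body": {"plan": [[0.0333,0,-0.1,0],[0.1,0,-0.2,0],[0.1667,0,-0.2667,0],[0.1667,0,-0.2667,0],[0.1667,0,-0.2667,0],[0.1667,0,-0.2667,0]], "claw": 0}}

```text
time: 34.53
ee_pos: [0.549, 0.0157, 0.2901]
tcp_rot: [-2.237, -2.206, 0.002]
force: [-0.0, -0.5, -1.2]
finger_gap: 1.0
finger_force: 0.0
```

```bash
python3 - <<'E'
from h import *
np.set_printoptions(precision=4,suppress=True)
p,R,s=tool();print(p,s['time'],s['force'],s['joint_pos'][6])
im,ci=shot('wrist','f1.png')
for n in ['long_board','short_board','blue_pack','key_cap','cream_tub']:
  for d in manip.recognise(n,'wrist')[:2]:
    w=world(d['xyz'],ci);print(n,round(d['score'],2),w,proj(w,ci).round())
hsv=cv2.cvtColor(im,cv2.COLOR_RGB2HSV)
m=cv2.inRange(hsv,(50,60,20),(95,255,220));m=cv2.morphologyEx(m,cv2.MORPH_CLOSE,np.ones((5,5)))
for c in cv2.findContours(m,0,2)[0]:
  if cv2.contourArea(c)>300:
    q=np.array([ray(*x[0],.016,ci)[:2] for x in c],np.float32)*1000; print(cv2.minAreaRect(q),cv2.contourArea(c))
t,_=shot('top','f1t.png')
a=cv2.resize(cv2.imread('pics/f1.png'),(800,600),interpolation=3)
cv2.imwrite('pics/f1b.png',a)
E
```

```text
[0.549  0.0157 0.2901] 34.5333 [-0.0105 -0.5242 -1.1609] -0.2514599616430219
long_board 0.75 [ 0.545  -0.0292  0.0203] [251. 202.]
long_board 0.27 [0.5573 0.1399 0.0105] [260.  56.]
short_board 0.76 [ 0.6753 -0.186   0.0176] [344. 304.]
blue_pack 0.69 [0.6858 0.0338 0.0259] [371. 151.]
key_cap 0.8 [ 0.4306 -0.0694  0.0133] [165. 230.]
key_cap 0.63 [0.5545 0.138  0.011 ] [257.  58.]
cream_tub 0.55 [0.5644 0.14   0.0115] [266.  55.]
((549.9560546875, -33.266109466552734), (81.05648803710938, 47.11820983886719), 89.188720703125) 2000.5
```

View pics/f1b.png

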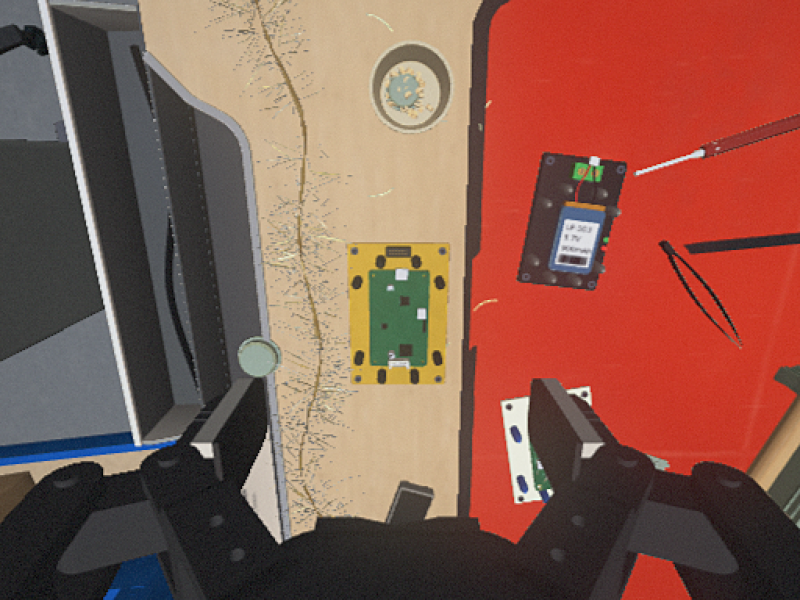

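The final view shows the cap in the tub (403,90), the long board between its pins in the yellow nest (400,315), and the pack in the cradle with leads to the green block (578,235). The short board is in the white nest (540,470). Handing in.

```bash
python3 -c "
from rig import manip
print(manip.close_job())"
```

```text
the job is handed in; nothing more can be done
None
```

The cap, pack, short board and long board are each in their own station, everything was let go of, and the job was handed in at about 35 s; while turning for the pack, joint 7 read 2.5705 rad against its 2.57 limit, and no verdict came back.

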